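# Put a viewed specimen away under the cover of the tipping tray

## Robot

A 7-joint arm with a two-finger parallel gripper is mounted at the origin on the work surface. World frame = base frame: x ahead of the robot, y to its left, z up, the work surface at z = 0. Lengths are in m, angles in degrees, forces in N, time in s.
With the tool pointing down it reaches from about 0.425 to 0.825 m from the base axis. Payload 3.6 kg.
Tool frame: the origin (TCP) lies at the very end of the fingers, on their centre line; the grasp point (between the pads) lies 19 mm behind it; x points along the fingers, z is the direction in which the jaws open and shut, and the axes are right-handed (so a half turn about x gives the same grasp; the last joint's range is limited). The gripper opens to 93 mm and grips with 3 to 60 N. Pads are 15 mm wide; open, the fingers measure 128 mm over their backs; the gripper's body (75 mm by 188 mm) begins 65 mm behind the grasp point.
Start: joints at [-76.862, 35.231, -0.722, 81.555, 0.464, 63.22, -2.315], TCP at [0.164, 0.629, 0.219] pointing down, gripper open.
Joint ranges: [-178.69, 178.69], [-17.37, 117.87], [-77.05, 75.6], [15.02, 138.74], [-78.02, 258.01], [0.78, 113.62], [-162.83, 162.83]. Speed limits (degrees/s): [159.86, 159.86, 180, 180, 180, 180, 180].

## Interface

Orientations are given as [roll, pitch, yaw] about the fixed x, y, z axes, in that order (R = Rz(yaw) Ry(pitch) Rx(roll)).
In Python, from plant import readout, viewer, ticket gives the robot as it stands. The module is installed in compiled form; this text tells all that it offers.
- The arm moves only by the tool play_rows, never from a script. Its argument "motion" is a list of rows, each a list of 7 numbers: the shift along the tool's x, y, z scaled (see below), then the turn, a rotation vector about the tool's x, y, z scaled (see below), then the closure, from 0 (fully open) to 1 (shut). A call has 1 to 12 rows; each row shifts and turns the commanded pose from where the row before left it, along the tool's axes as they then stand; what a row does not reach is not made up. The controller multiplies each number of a shift by 25 mm and each number of a turn by 0.12 rad. A row lasts 1/12 s, in which the tool goes at most 41.7 mm and 7.16 degrees, less where a joint would pass 70% of its speed; a pose out of reach is approached as far as the arm can. A call with a number of a shift or a turn outside -1 to 1 is refused whole. A call with a gripper value outside its range is refused whole. The fingers move at their own pace and stop on an object; the grip force is fixed at half the most. Time passes only in rows, so rows that do not move let the fingers close. It gives the time, the measured TCP pose, the force and the opening at its end, in the units of the state.
- readout.observe(): the state, without advancing time (a new reading comes with each control period).
- viewer.get_image(name): name is "scene" or "top" or "wrist"; returns the picture (480x640x3 uint8, blue, green, red); there is no depth.
- viewer.camera_info(name): a dict with "intrinsics" (3x3 intrinsics, pixels), "dist_coeffs" ([k1, k2, p1, p2, k3] as OpenCV has them; the pictures are not rectified), "xyz" and "rotation" of the camera in the world. Camera axes: x right, y down, z forward; pixel columns grow to the right and rows downward; lengths in m; the calibration is good to about 2 mm. A picture is of the moment at which its call begins: read the wrist's pose just before it. camera_info takes no time and is no camera call; for the wrist camera it gives the pose at the moment of the call.
- ticket.finish_job(): hands the job in, once; it reports no verdict.
Trained networks look in the newest picture that a camera, given by its name, has taken for a name from the list of things; names that differ only in an ending like _2 or _b are one class to them, and where a whole thing is asked for, a point or a joint stands for the part that bears it (a point fixed in the world has none). Each returns a list of dicts, best first, with "p" (0 to 1); they miss things now and then, are a little off and sometimes report something else, mostly with a low value. They report only what shows in the picture. A call takes as long as a camera call.
- viewer.look_for(camera, query): "uv" ([column, row] in pixels, amid what is visible of it).
- viewer.mark_of(camera, query): "uv" ([column, row] in pixels: a listed point, or the origin of a listed thing).
The state is a dict: "time": time; "joint_pos": joint angles; "qvel": joint speeds; "joint_torque": joint torques, N m; "eef_pos": TCP position; "eef_rot": TCP orientation; "contact_force": force on the tool from outside, world axes, zero at the start; "moment": the same for the moment, N m; "width": opening from 0.0 (shut) to 1.0 (fully open).
Only numpy, scipy, OpenCV 4.12 (cv2) and the standard library are available. Lean on these libraries where they do the work, as an engineer would, in place of code of your own. Each camera call takes 0.05 s, during which the arm holds its last target.

## Task

Take the specimen holder off the pedestal under the viewer without bumping the viewer, and set it down upright in the open end of the tipping tray, beside the holder already there. Let go, then smoothly press down the lip at the tray's covered end until both holders have slid in under the clear cover, and let the tray come back level. Keep both holders standing and leave the bottle, slide box and mouse where they are.

Things in the scene. Friction and masses are not known exactly. Their poses are not given: they have to be found in the camera images.
- sample: Specimen holder to put away, 0.06 to 0.12 kg: round steel foot 40 mm across, 12 mm high, with a coaxial round aluminium grip stem 20 mm across on it; 36 mm high in all. It starts upright on the viewer's pedestal. Origin: centre of its underside; z up along the stem.
- other: An identical specimen holder already standing in the open end of the tray, towards the tray's +x side and the open end's wall. Origin: centre of its underside.
- viewer: Fixed inspection viewer, left or right of the robot's middle (the tray on the other side), turned up to 0.3 rad. White base plate, 14 mm high, from x -60 to 90, y -65 to 105 mm; a pedestal on the origin; a post 22 mm across, 0.44 m high at x +75, y +85 mm; at 0.345 m an arm from the post holds a camera tube straight above the pedestal. Origin: on the table under the pedestal; z up.
- pedestal (a point): Centre of the pedestal's top face, 70 mm above the table. The pedestal is a steel cylinder 24 mm across on a black disc 40 mm across whose top is 22 mm above the table; the holder's foot overhangs the pedestal by 8 mm all round.
- objective (a point): Centre of the viewer's lower end, 161 mm above the pedestal's top. Objective 34 mm across from 231 to 266 mm above the table, then 44 mm, tube 58 to 62 mm across from 280 to 435 mm. It leaves no room for a gripper held vertically over the pedestal: come in tilted about 35 degrees from vertical, from the viewer's -x side.
- tipper: Fixed stand of the tipping tray: foot 190 x 100 mm, 8 mm high, two brackets whose outer faces are 82 mm from the middle along x, tops 83 mm above the table, lower than the tray's rims. Origin: on the table below the middle of the tray; y along the tray from its open end (-y) to its covered end (+y), x across, z up; turned about the vertical by -0.15 to 0.35 rad.
- tray (a joint): Tilt of the hinged tray, rad: 0 level (at rest, on a stop), growing as the covered end goes down, 0.42 at the other stop. Hinge along the stand's x, above its origin, 73 mm above the table. A spring brings it back level; pressing the lip takes 4 to 8 N; damped. Holders start to slide on the slick floor at 0.17 to 0.27 rad and reach the end within about 1 s near 0.4 rad.
- tray_load (a point): Centre of the open end's floor, 85 mm above the table when level; moves with the tray. y towards the covered end, x across. White plastic tray 130 mm wide (120 inside), 290 mm long inside, walls 22 mm above the floor. From here along y: open end's wall at -72 mm, clear cover from +78 mm to the end wall at +218 mm. Cover 46 mm high inside, open towards the open end, tilts with the tray.
- tray_lip (a point): Centre of the top of the press lip, moves with the tray: flat aluminium edge 130 mm wide (x), about 30 mm long (y), at the extreme covered end, flush with the cover's roof. Level, it lies 162 mm from the hinge along y and 62 mm above it (135 mm above the table); it goes down 72 mm and outward 11 mm at full tilt.
- bottle: Bystander: small closed amber glass bottle, 44 mm across and about 85 mm high, standing. Origin: centre of its underside.
- slidebox: Bystander: open grey slide box with dividers, 70 x 100 x 35 mm. Origin: centre of its underside.
- mouse: Bystander: grey computer mouse about 105 x 60 x 31 mm. Origin: centre of its underside.

How it is judged (in metres and radians):
On the way, in this order (a step that is already met when the one before it is completed fails the run):
1. the holder from the viewer stands upright and released on the floor of the tray's open end, the tray level (x of sample in the frame of tray_load between -0.045 and 0.045 m and y of sample in the frame of tray_load between -0.06 and 0.073 m and z of sample in the frame of tray_load below 0.004 m and angle between sample's own z axis and vertical below 0.12 rad and value of joint tray below 0.05 rad and linear speed of sample below 0.03 m/s and contact force between the fingers and sample below 0.1 N), for 0.3 s.
2. the tray is tipped by at least 0.25 rad towards its covered end (value of joint tray above 0.25 rad), for 0.1 s.
At the end, for the whole second after the job is handed in: Both holders stand upright (within 0.12 rad) and at rest on the tray's floor wholly under the clear cover (each holder's centre more than 100 mm from the middle of the open end towards the covered end), and the tray is back level (tilt under 0.04 rad) (y of sample in the frame of tray_load between 0.1 and 0.22 m and y of other in the frame of tray_load between 0.1 and 0.22 m and z of sample in the frame of tray_load between -0.006 and 0.006 m and z of other in the frame of tray_load between -0.006 and 0.006 m and angle between each of sample, other's own z axis and vertical below 0.12 rad and value of joint tray below 0.04 rad and linear speed of each of sample, other below 0.02 m/s); the robot touches nothing.
It fails at once if the viewer is bumped (robot pushes on it with more than 4 N) (contact force between any of the arm, the fingers and viewer above 4 N).
It fails at once if a holder is tipped over (leans more than 0.9 rad) (angle between any of sample, other's own z axis and vertical above 0.9 rad).
It fails at once if the holder is dropped into the tray instead of being set down (falls faster than 0.6 m/s, out of the fingers, with the tray level) (linear speed of sample above 0.6 m/s and contact force between the fingers and sample below 0.05 N and value of joint tray below 0.05 rad).
It fails at once if the tray is slammed down (faster than 2 rad/s) (velocity of joint tray above 2 rad/s).
It fails at once if the bottle, slide box or mouse is moved by more than 20 mm (distance of any of bottle, slidebox, mouse from where it was at the start of the episode above 0.02 m).
It also fails if it takes over 62 s, if anything falls off the work surface, if the arm or the gripper's body presses on something with over 40 N, if the wrist force passes 120 N, or if a joint passes its speed limit or range.

## Working session

There is one attempt and no reset: what is moved stays moved. The work goes in short steps, Python scripts to look and compute and a tool call to move; the robot and the scene stay as the last step left them, time stands still between calls to the robot, and variables do not carry over. Pictures are saved under pics/ and viewed, and the job is handed in when it is done.

Besides the shell and the picture viewer there is one more tool, called after "Emit:" as name(argument=value, ...), one argument or row to a line, values as JSON. play_rows: Moves the arm, as the interface text tells. Its arguments: {"type":"object","properties":{"motion":{"type":"array","items":{"type":"array","items":{"type":"number","minimum":-1,"maximum":1}}}},"required":["motion"]}

```bash
mkdir -p pics
python3 - <<'E'
from plant import readout, viewer
import cv2
print(readout.observe())
for c in ("scene","top","wrist"):
    im=viewer.get_image(c); cv2.imwrite(f"pics/{c}0.png",im)
    i=viewer.camera_info(c); print(c,i)
    for q in ("sample","other","viewer","pedestal","objective","tipper","tray_load","tray_lip","bottle","slidebox","mouse"):
        print(q,[(round(d['p'],2),[round(float(x),1) for x in d['uv']]) for d in viewer.mark_of(c,q)[:3]])
E
```

```text
{'time': 0.0, 'joint_pos': array([-76.86112964,  35.28682804,  -0.72306641,  81.63986777,
         0.4657832 ,  63.21865081,  -2.31453779]), 'qvel': array([-0.01746207,  0.02911801, -0.0746849 , -0.02179569, -0.03140138,
        0.06541302,  0.02441745]), 'joint_torque': array([-7.64558081e-05, -4.58937550e+01,  2.09007687e-01, -1.65738523e+01,
       -6.11424004e-02,  2.06475629e-02,  2.36978149e-04]), 'eef_pos': array([0.16427301, 0.62809373, 0.21751701]), 'eef_rot': array([-178.64705688,   89.85755791, -103.29932132]), 'contact_force': array([-0.25846006,  0.53539732, -0.22204166]), 'moment': array([0.02889212, 0.01904292, 0.00782093]), 'width': 1.0042129825050117}
scene {'intrinsics': array([[554.53990801,   0.        , 322.35114106],
       [  0.        , 554.53990801, 234.9012664 ],
       [  0.        ,   0.        ,   1.        ]]), 'dist_coeffs': array([-0.05609933,  0.        ,  0.        ,  0.        ,  0.        ]), 'xyz': array([0.58062446, 0.8659545 , 0.83834774]), 'rotation': array([-127.27032467,   -1.33532092, -174.54667749])}
sample [(0.81, [379.4, 346.5])]
other [(
[... 968 characters left out ...]
, (0.18, [236.6, 291.8])]
tray_load [(0.61, [447.6, 292.4])]
tray_lip [(0.55, [341.5, 286.8])]
bottle [(0.84, [321.8, 196.5])]
slidebox [(0.96, [239.3, 198.2])]
mouse [(0.79, [408.3, 203.2])]
wrist {'intrinsics': array([[344.18910171,   0.        , 326.98206302],
       [  0.        , 344.18910171, 245.27894199],
       [  0.        ,   0.        ,   1.        ]]), 'dist_coeffs': array([-0.05061779,  0.        ,  0.        ,  0.        ,  0.        ]), 'xyz': array([0.09246125, 0.64800154, 0.38404005]), 'rotation': array([ 1.64492949e+02, -1.35401173e-02,  7.54213874e+01])}
sample []
other []
viewer []
pedestal []
objective []
tipper []
tray_load []
tray_lip []
bottle []
slidebox []
mouse []
```

View images.

View pics/scene0.png

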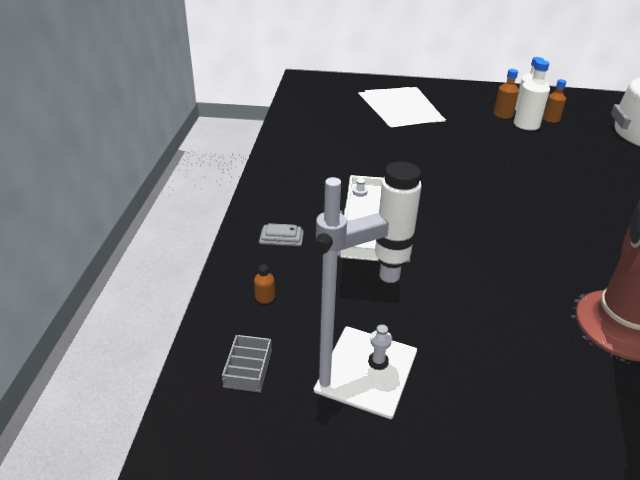

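View pics/top0.png

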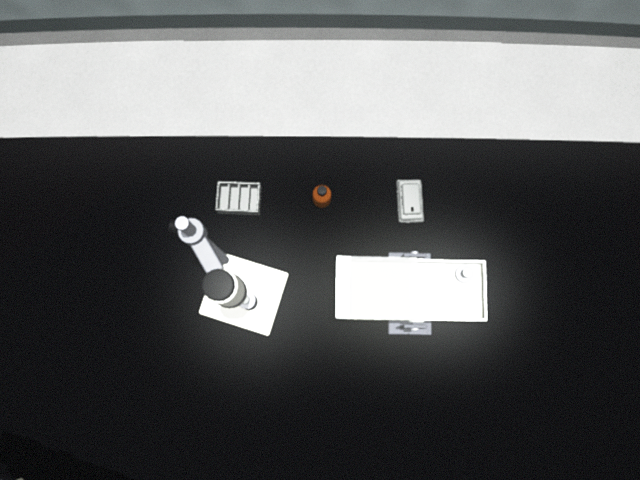

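View pics/wrist0.png

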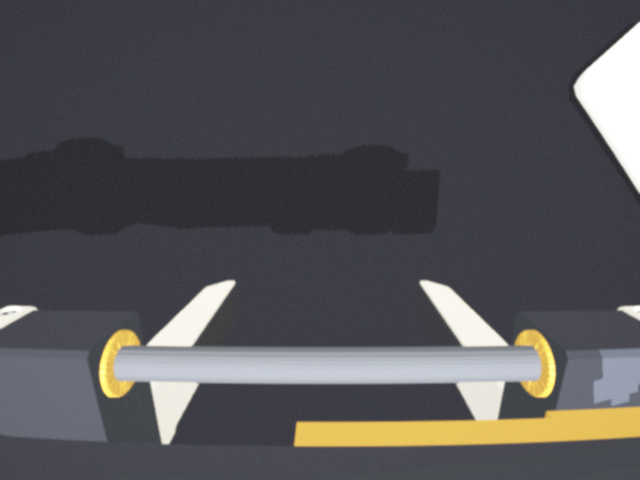

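```bash
cat > h.py <<'E'
import numpy as np, cv2
from scipy.spatial.transform import Rotation as R
from plant import viewer, readout
def cam(c):
    i=viewer.camera_info(c); Rm=R.from_euler('xyz',i['rotation'],degrees=True).as_matrix()
    return i['intrinsics'],i['dist_coeffs'],np.array(i['xyz']),Rm
def proj(c,P):
    K,D,t,Rm=cam(c) if isinstance(c,str) else c
    P=np.atleast_2d(P).astype(float)
    rv=cv2.Rodrigues(Rm.T)[0]
    return cv2.projectPoints(P,rv,-Rm.T@t,K,D)[0].reshape(-1,2)
def onz(c,uv,z):
    K,D,t,Rm=cam(c) if isinstance(c,str) else c
    n=cv2.undistortPoints(np.array(uv,float).reshape(-1,1,2),K,D).reshape(-1,2)
    d=np.c_[n,np.ones(len(n))]@Rm.T
    return t+d*((z-t[2])/d[:,2])[:,None]
E
python3 - <<'E'
from h import *
print('ped top',onz('top',[245,300.2],.07),'scene',onz('scene',[380.5,344],.07))
print('load top',onz('top',[447.6,292.4],.085),'scene',onz('scene',[374.6,201.5],.085))
print('lip',onz('top',[341.5,286.8],.135)); print('other',onz('top',[464.5,274.1],.085))
for q,uv,z in (('bottle',[321.8,196.5],0),('box',[239.3,198.2],0),('mouse',[408.3,203.2],0)): print(q,onz('top',uv,z))
im=cv2.imread('pics/top0.png')
a=cv2.resize(im[235:345,185:300],None,fx=6,fy=6,interpolation=cv2.INTER_CUBIC)[:600,:690]; cv2.imwrite('pics/c1.png',a)
b=cv2.resize(im[240:345,325:495],None,fx=4.5,fy=4.5,interpolation=cv2.INTER_CUBIC); cv2.imwrite('pics/c2.png',b)
im=cv2.imread('pics/scene0.png')
a=cv2.resize(im[300:420,300:430],None,fx=5,fy=5,interpolation=cv2.INTER_CUBIC); cv2.imwrite('pics/c3.png',a)
a=cv2.resize(im[160:280,320:440],None,fx=5,fy=5,interpolation=cv2.INTER_CUBIC); cv2.imwrite('pics/c4.png',a)
E
```

```text
ped top [[0.52140871 0.17100102 0.07      ]] scene [[0.52191319 0.17342729 0.07      ]]
load top [[ 0.54114035 -0.27228905  0.085     ]] scene [[ 0.54307876 -0.27196536  0.085     ]]
lip [[ 0.5472195  -0.03847386  0.135     ]]
other [[ 0.58151964 -0.31092791  0.085     ]]
bottle [[0.7752887  0.00368987 0.        ]]
box [[0.76958114 0.20150903 0.        ]]
mouse [[ 0.76081915 -0.20339179  0.        ]]
```

View pics/c1.png

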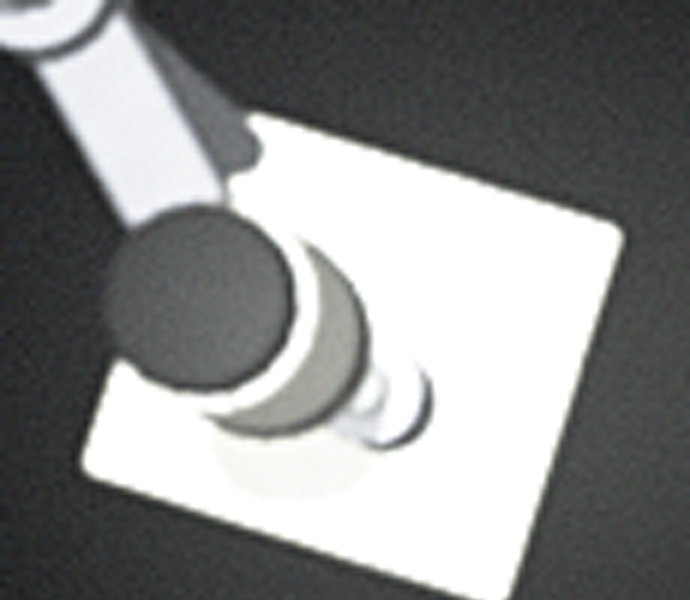

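View pics/c2.png

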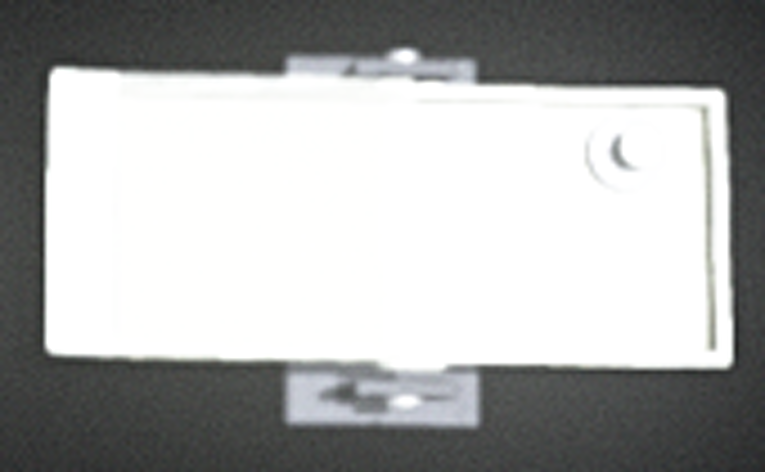

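View pics/c3.png

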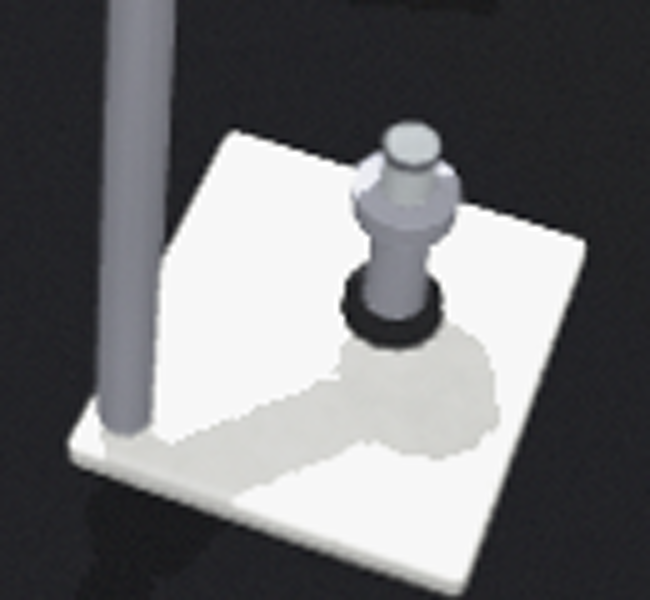

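View pics/c4.png

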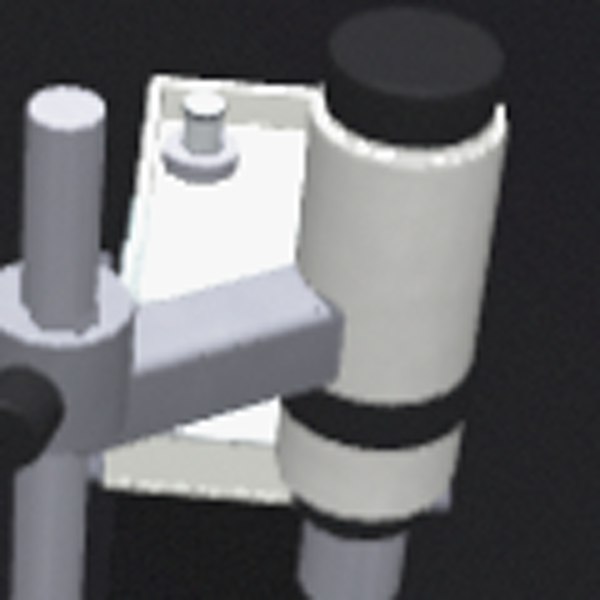

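Run:
```python
from h import *
from scipy.optimize import least_squares
T=cam('top');S=cam('scene')
A=lambda p,P:(np.array(P)@R.from_euler('z',p[2]).as_matrix().T+[p[0],p[1],0])
# plate: corners
obs=[(T,(289.5,272)),(T,(269.7,335.3)),(T,(198.3,313.3)),(S,(417,348)),(S,(392.4,416.6)),(S,(346.4,326)),(S,(313.6,389.4))]
for c,uv in obs: print(onz(c,uv,.014).round(4))
```

```text
[[0.5914 0.077  0.014 ]]
[[0.446  0.1196 0.014 ]]
[[0.4935 0.2853 0.014 ]]
[[0.4463 0.1253 0.014 ]]
[[0.4948 0.2872 0.014 ]]
[[0.5872 0.0826 0.014 ]]
[[0.6364 0.2452 0.014 ]]
```

Run:
```python
from h import *
from scipy.optimize import least_squares
T=cam('top');S=cam('scene')
A=lambda p,P:(np.array(P)@R.from_euler('z',p[2]).as_matrix().T+[p[0],p[1],0])
a=[-.06,-.065,.014];b=[.09,-.065,.014];c=[-.06,.105,.014];d=[.09,.105,.014]
obs=[(T,(289.5,272),b),(T,(269.7,335.3),a),(T,(198.3,313.3),c),(S,(417,348),a),(S,(392.4,416.6),c),(S,(346.4,326),b),(S,(313.6,389.4),d)]
def f(p,o): return np.concatenate([proj(k,A(p,[P]))[0]-uv for k,uv,P in o])
for o in (obs,obs[:3],obs[3:]):
    r=least_squares(f,[.52,.17,-.28],args=(o,)); print(r.x,r.fun.round(1))
    p=r.x
r=least_squares(f,[.52,.17,-.28],args=(obs,)); p=r.x
print('proj pedestal top, stem top',proj(T,[[p[0],p[1],.07],[p[0],p[1],.106]]),proj(S,[[p[0],p[1],.07],[p[0],p[1],.106]]))
# scene measurement of stem top (412,143)/5+300, foot top ellipse
print('stemtop scene',onz(S,(382.3,328.7),.106),'foot top',onz(S,(381.2,338.5),.082), 'black disc',onz(S,(378.4,361),.022))
# tray
e=.0775
def tr(h):
    return [(T,(486.1,260),[.065,-.15,.107]),(T,(487.7,321.8),[-.065,-.15,.107]),(T,(335.7,255.1),[.065,.177,.135]),(T,(335.2,318.9),[-.065,.177,.135])]
r=least_squares(f,[.54,-.2,0],args=(tr(0),)); print('tray',r.x,r.fun.round(2)); t=r.x
print(A(t,[[0,-.073,.085],[0,.162,.135]]))
for P,n in (([0,-.073,.085],'load'),([0,.162,.135],'lip')): print(n,proj(T,A(t,[P])),proj(S,A(t,[P])))
o=onz(T,(464.5,274.1),.085); print('other scene stemtop',onz(S,(361,180.5),.121),onz(S,(360,190),.097))
# top: foot circle
print('other top foot', onz(T,(622/4.5+325,153/4.5+240),.097), onz(T,(628/4.5+325,151/4.5+240),.121))
```

```text
[ 0.52152632  0.16812679 -0.28609565] [-1.5  0.8 -1.4  0.1 -0.2 -0.   0.3 -1.   0.7 -0.6 -1.1 -0.9 -0.5 -0.8]
[ 0.52220809  0.16583444 -0.28273311] [-0.6  0.4 -0.2 -0.2  0.8 -0.1]
[ 0.52109951  0.17004763 -0.29233195] [ 0.7 -0.   0.5  0.4 -0.7 -0.3 -0.6 -0.3]
proj pedestal top, stem top [[246.3025705  300.16305374]
 [244.19636506 299.02566192]] [[380.74919037 341.83995323]
 [382.52515462 328.28608994]]
stemtop scene [[0.52191931 0.16918545 0.106     ]] foot top [[0.52173503 0.17086103 0.082     ]] black disc [[0.52162214 0.1729944  0.022     ]]
tray [ 0.54513726 -0.20296299 -0.01102215] [-0.05  0.7  -0.06 -0.78  0.28  0.91 -0.17 -0.78]
[[ 0.54433266 -0.27595855  0.085     ]
 [ 0.54692281 -0.04097283  0.135     ]]
load [[449.22499715 290.9465873 ]] [[374.12128146 200.5629665 ]]
lip [[342.69616674 286.95222151]] [[372.43438672 243.13989027]]
other scene stemtop [[ 0.58011217 -0.30648285  0.121     ]] [[ 0.58080168 -0.30052986  0.097     ]]
other top foot [[ 0.58033992 -0.30501268  0.097     ]] [[ 0.57854059 -0.30176761  0.121     ]]
```

```bash
cat >> h.py <<'E'
def pose():
    s=readout.observe(); return np.array(s['eef_pos']),R.from_euler('xyz',s['eef_rot'],degrees=True)
def tool(tilt,yaw,flip=1):
    # tool x tilted 'tilt' deg from down toward heading yaw(rad); z horizontal
    t=np.radians(tilt); x=np.array([np.sin(t)*np.cos(yaw),np.sin(t)*np.sin(yaw),-np.cos(t)])
    z=flip*np.array([-np.sin(yaw),np.cos(yaw),0]); y=np.cross(z,x)
    return R.from_matrix(np.c_[x,y,z])
def plan(wps,grip,p0=None,start=None,dec=2):
    """wps: list of (pos,R,nrows)"""
    p,r=start if start else pose(); rows=[]
    for P,Q,n in wps:
        P=np.array(P,float); a,ra=p.copy(),r
        rv=(ra.inv()*Q).as_rotvec()
        for i in range(1,n+1):
            f=i/n; tp=a+(P-a)*f; tr=ra*R.from_rotvec(rv*f)
            s=r.inv().apply(tp-p)/.025; w=(r.inv()*tr).as_rotvec()/.12
            row=np.round(np.r_[s,w],dec)
            if abs(row).max()>1: print('OVER',abs(row).max())
            p=p+r.apply(row[:3]*.025); r=r*R.from_rotvec(row[3:]*.12)
            rows.append([float(x) for x in row]+[grip])
    for i in range(0,len(rows),12): print(str(rows[i:i+12]).replace(' ','').replace('0.0,','0,'))
    return p,r
E
python3 - <<'E'
from h import *
p,r=pose(); print(r.as_matrix().round(3))
for f in (1,-1): print(np.degrees((r.inv()*tool(35,-.011,f)).magnitude()))
E
```

```text
[[-0.    -0.967  0.253]
 [-0.     0.253  0.967]
 [-1.     0.    -0.   ]]
37.62522779022773
166.62970192771573
```

Run:
```python
from h import *
p,r=pose(); Q=tool(35,-.011)
from scipy.spatial.transform import Slerp
s=Slerp([0,1],R.concatenate([r,Q]))
print(plan([([.33,.40,.27],s(.5),12),([.40,.24,.25],Q,9),([.450,.169,.205],Q,5)],0)[0])
```

```text
[[-0.17,-0.73,-0.6,-0.08,-0.03,-0.21,0],[-0.16,-0.72,-0.6,-0.08,-0.02,-0.21,0],[-0.13,-0.73,-0.61,-0.09,-0.03,-0.21,0],[-0.13,-0.71,-0.62,-0.08,-0.02,-0.21,0],[-0.1,-0.72,-0.63,-0.08,-0.03,-0.22,0],[-0.09,-0.71,-0.63,-0.08,-0.03,-0.21,0],[-0.08,-0.71,-0.64,-0.09,-0.02,-0.21,0],[-0.05,-0.71,-0.64,-0.08,-0.03,-0.21,0],[-0.04,-0.7,-0.66,-0.08,-0.02,-0.21,0],[-0.03,-0.69,-0.66,-0.08,-0.03,-0.21,0],[-0.01,-0.69,-0.66,-0.09,-0.03,-0.21,0],[0,-0.68,-0.67,-0.08,-0.02,-0.21,0]]
[[0.19,-0.36,-0.67,-0.11,-0.03,-0.28,0],[0.21,-0.35,-0.67,-0.11,-0.04,-0.28,0],[0.21,-0.33,-0.67,-0.11,-0.03,-0.29,0],[0.22,-0.31,-0.68,-0.11,-0.04,-0.28,0],[0.23,-0.3,-0.69,-0.11,-0.03,-0.28,0],[0.23,-0.28,-0.69,-0.11,-0.04,-0.28,0],[0.24,-0.26,-0.7,-0.11,-0.03,-0.28,0],[0.25,-0.24,-0.7,-0.11,-0.04,-0.28,0],[0.25,-0.23,-0.7,-0.11,-0.03,-0.29,0],[0.53,-0.13,-0.56,0,-0,0,0],[0.53,-0.12,-0.57,0,-0,0,0],[0.53,-0.13,-0.56,0,-0,0,0]]
[[0.52,-0.12,-0.57,0,-0,0,0],[0.53,-0.13,-0.56,0,-0,0,0]]
[0.45001031 0.16896924 0.2050588 ]
```

Emit:
play_rows(
  motion=[
    [-0.17,-0.73,-0.6,-0.08,-0.03,-0.21,0],
    [-0.16,-0.72,-0.6,-0.08,-0.02,-0.21,0],
    [-0.13,-0.73,-0.61,-0.09,-0.03,-0.21,0],
    [-0.13,-0.71,-0.62,-0.08,-0.02,-0.21,0],
    [-0.1,-0.72,-0.63,-0.08,-0.03,-0.22,0],
    [-0.09,-0.71,-0.63,-0.08,-0.03,-0.21,0],
    [-0.08,-0.71,-0.64,-0.09,-0.02,-0.21,0],
    [-0.05,-0.71,-0.64,-0.08,-0.03,-0.21,0],
    [-0.04,-0.7,-0.66,-0.08,-0.02,-0.21,0],
    [-0.03,-0.69,-0.66,-0.08,-0.03,-0.21,0],
    [-0.01,-0.69,-0.66,-0.09,-0.03,-0.21,0],
    [0,-0.68,-0.67,-0.08,-0.02,-0.21,0],
  ],
)

```text
time: 2.8
eef_pos: [0.3306, 0.3992, 0.2706]
eef_rot: [-86.4, 72.4, -4.2]
contact_force: [-0.1, 0.1, 1.1]
width: 1.001
```

Emit:
play_rows(
  motion=[
    [0.19,-0.36,-0.67,-0.11,-0.03,-0.28,0],
    [0.21,-0.35,-0.67,-0.11,-0.04,-0.28,0],
    [0.21,-0.33,-0.67,-0.11,-0.03,-0.29,0],
    [0.22,-0.31,-0.68,-0.11,-0.04,-0.28,0],
    [0.23,-0.3,-0.69,-0.11,-0.03,-0.28,0],
    [0.23,-0.28,-0.69,-0.11,-0.04,-0.28,0],
    [0.24,-0.26,-0.7,-0.11,-0.03,-0.28,0],
    [0.25,-0.24,-0.7,-0.11,-0.04,-0.28,0],
    [0.25,-0.23,-0.7,-0.11,-0.03,-0.29,0],
  ],
)

```text
time: 3.55
eef_pos: [0.4002, 0.2395, 0.2503]
eef_rot: [-89.9, 54.9, -0.5]
contact_force: [0.4, -0.6, 0.1]
width: 0.997
```

Tracks well. Now on to the pre-grasp and a look.

Emit:
play_rows(
  motion=[
    [0.53,-0.13,-0.56,0,0,0,0],
    [0.53,-0.12,-0.57,0,0,0,0],
    [0.53,-0.13,-0.56,0,0,0,0],
    [0.52,-0.12,-0.57,0,0,0,0],
    [0.53,-0.13,-0.56,0,0,0,0],
    [0,0,0,0,0,0,0],
  ],
)

```text
time: 4.05
eef_pos: [0.4494, 0.1689, 0.2066]
eef_rot: [-90.4, 54.9, -1.1]
contact_force: [-0.6, -0.0, -1.2]
width: 1.0
```

Run:
```python
from h import *
print(pose()[0])
W=cam('wrist'); im=viewer.get_image('wrist'); cv2.imwrite('pics/w1.png',im)
for q in ('sample','pedestal','objective'): print(q,viewer.mark_of('wrist',q)[:2])
print(proj(W,[[.5218,.169,.07],[.5218,.169,.106],[.5218,.169,.082]]))
im=viewer.get_image('scene'); cv2.imwrite('pics/s1.png',im)
```

```text
[0.44939672 0.16887192 0.20655716]
sample [{'uv': [328.2, 210.8], 'p': 0.9}]
pedestal [{'uv': [326.5, 209.4], 'p': 0.67}]
objective [{'uv': [325.9, 388.8], 'p': 0.78}]
[[327.94238542 211.0930001 ]
 [327.88030476 240.47543857]
 [327.92277482 220.4082424 ]]
```

View pics/w1.png

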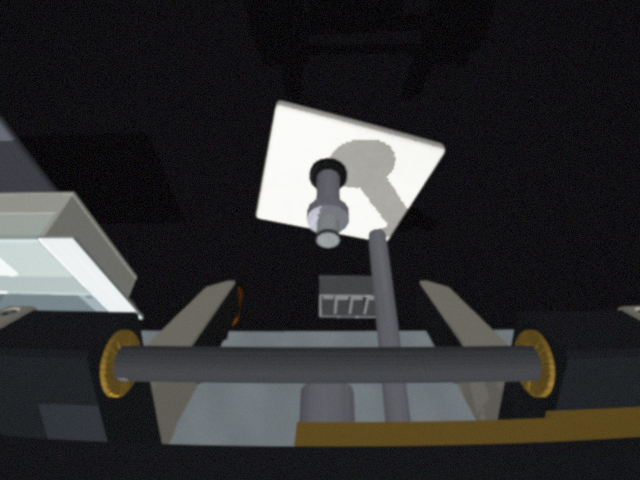

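View pics/s1.png

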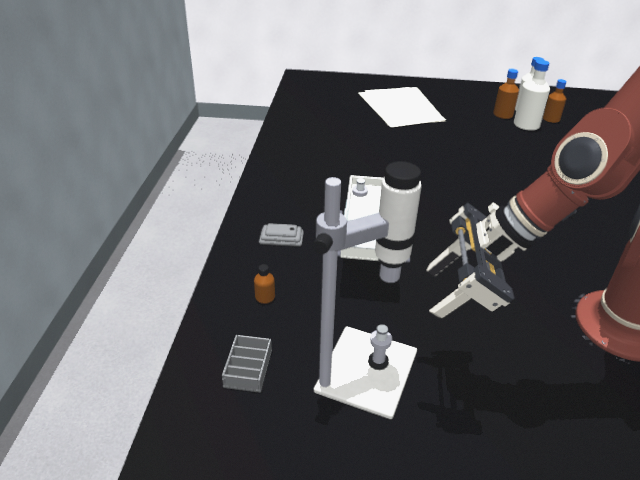

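Run:
```python
from h import *
Q=tool(35,-.011); G=np.array([.5268,.169,.0900]); x=Q.as_matrix()[:,0]
print(plan([(G-.1*x,Q,3),(G,Q,8)],0)[0])
```

```text
[[0.55,0.05,-0.05,0,0.01,0.01,0],[0.55,0.04,-0.04,0,0,0.01,0],[0.55,0.04,-0.05,0.01,0.01,0,0],[0.5,0,0,-0,-0,0,0],[0.5,0,0,-0,-0,0,0],[0.5,0,0,-0,-0,0,0],[0.5,0,0,-0,-0,0,0],[0.5,0,0,-0,-0,0,0],[0.5,0,0,-0,-0,0,0],[0.5,0,0,-0,-0,0,0],[0.5,0.01,0,-0,-0,0,0]]
[0.52671655 0.16892584 0.08990948]
```

Run:
```python
from h import *
s=readout.observe();print(s['time'],s['eef_pos'],s['eef_rot']); print(pose()[1].as_matrix().round(3)); print(tool(35,-.011).as_matrix().round(3))
```

```text
4.3 [0.44850235 0.17322362 0.2075619 ] [-89.84978062  54.8342179   -0.39187084]
[[ 0.576 -0.817  0.009]
 [-0.004  0.008  1.   ]
 [-0.817 -0.576  0.002]]
[[ 0.574 -0.819  0.011]
 [-0.006  0.009  1.   ]
 [-0.819 -0.574  0.   ]]
```

Emit:
play_rows(
  motion=[
    [0,0,0,0,0,0,0],
  ],
)

```text
time: 4.38
eef_pos: [0.4485, 0.1731, 0.2075]
eef_rot: [-89.9, 54.8, -0.4]
contact_force: [-0.2, 0.6, -0.5]
width: 1.002
```

Emit:
play_rows(
  motion=[
    [0,0,0,0,0,0,0],
  ],
)

```text
time: 4.47
eef_pos: [0.4485, 0.1727, 0.2074]
eef_rot: [-89.9, 54.8, -0.5]
contact_force: [0.4, 0.4, -0.5]
width: 1.003
```

Emit:
play_rows(
  motion=[
    [0,0,0,0,0,0,0],
  ],
)

```text
time: 4.55
eef_pos: [0.4485, 0.1724, 0.2073]
eef_rot: [-90.0, 54.8, -0.5]
contact_force: [0.1, 0.6, 0.3]
width: 0.998
```

Emit:
play_rows(
  motion=[
    [0,0,0,0,0,0,0],
    [0,0,0,0,0,0,0],
    [0,0,0,0,0,0,0],
    [0,0,0,0,0,0,0],
    [0,0,0,0,0,0,0],
    [0,0,0,0,0,0,0],
  ],
)

```text
time: 5.05
eef_pos: [0.4487, 0.1718, 0.2071]
eef_rot: [-90.0, 54.9, -0.6]
contact_force: [-1.1, -0.3, 0.7]
width: 1.003
```

Emit:
play_rows(
  motion=[
    [0,0,0,0,0,0,0],
    [0,0,0,0,0,0,0],
    [0,0,0,0,0,0,0],
    [0,0,0,0,0,0,0],
    [0,0,0,0,0,0,0],
    [0,0,0,0,0,0,0],
  ],
)

```text
time: 5.55
eef_pos: [0.4487, 0.1718, 0.2071]
eef_rot: [-90.0, 54.9, -0.6]
contact_force: [-0.6, 1.3, -1.2]
width: 1.0
```

Run:
```python
from h import *
print(pose()[0]); Q=tool(35,-.011); G=np.array([.5268,.169,.0900]); x=Q.as_matrix()[:,0]
print(plan([(G-.06*x,Q,6)],0)[0], G-.06*x)
```

```text
[0.44867143 0.17180348 0.20709648]
[[0.54,0.02,-0.01,0,0,0,0],[0.54,0.02,-0.02,0,0,0.01,0],[0.53,0.03,-0.01,0,0,0,0],[0.54,0.02,-0.01,0,0,0,0],[0.54,0.02,-0.01,0,0,0.01,0],[0.54,0.02,-0.02,0,0,0,0]]
[0.49239984 0.1693211  0.13914962] [0.4923875  0.16937855 0.13914912]
```

Emit:
play_rows(
  motion=[
    [0.54,0.02,-0.01,0,0,0,0],
    [0.54,0.02,-0.02,0,0,0.01,0],
    [0.53,0.03,-0.01,0,0,0,0],
    [0.54,0.02,-0.01,0,0,0,0],
    [0.54,0.02,-0.01,0,0,0.01,0],
    [0.54,0.02,-0.02,0,0,0,0],
    [0,0,0,0,0,0,0],
    [0,0,0,0,0,0,0],
    [0,0,0,0,0,0,0],
    [0,0,0,0,0,0,0],
    [0,0,0,0,0,0,0],
    [0,0,0,0,0,0,0],
  ],
)

```text
time: 6.55
eef_pos: [0.4913, 0.1697, 0.1417]
eef_rot: [-90.0, 54.9, -0.6]
contact_force: [0.4, -0.2, -0.6]
width: 1.002
```

Run:
```python
from h import *
print(pose()[0]); Q=tool(35,-.011); G=np.array([.5268,.169,.0900]); x=Q.as_matrix()[:,0]
W=cam('wrist');im=viewer.get_image('wrist'); cv2.imwrite('pics/w2.png',im[:,100:560])
print(proj(W,[[.5218,.169,.07],[.5218,.169,.106],[.5218,.169,.082]]))
print(plan([(G,Q,8)],0)[0])
```

```text
[0.49128715 0.16973688 0.14168843]
[[325.41651623 233.76198964]
 [325.26480821 274.98188694]
 [325.36888007 246.63681893]]
[[0.31,0,-0,0,0,0,0],[0.32,0.01,-0,0,0,0,0],[0.31,-0,-0.01,0,0,0,0],[0.31,0,0,0,0,0.01,0],[0.32,0,0,0,0,-0,0],[0.31,0.01,-0,0.01,0,-0,0],[0.31,-0,-0,-0,0,0,0],[0.31,0,-0,-0,0,0,0]]
[0.5267924  0.16908514 0.09011701]
```

View pics/w2.png

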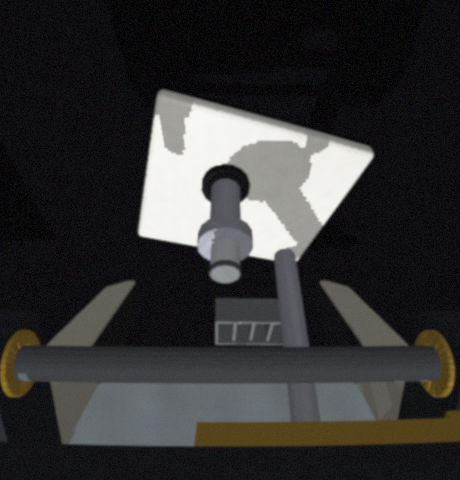

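Emit:
play_rows(
  motion=[
    [0.31,0,0,0,0,0,0],
    [0.32,0.01,0,0,0,0,0],
    [0.31,0,-0.01,0,0,0,0],
    [0.31,0,0,0,0,0,0],
    [0.32,0,0,0,0,0,0],
    [0.31,0.01,0,0,0,0,0],
    [0.31,0,0,0,0,0,0],
    [0.31,0,0,0,0,0,0],
    [0,0,0,0,0,0,0],
    [0,0,0,0,0,0,0],
    [0,0,0,0,0,0,0],
    [0,0,0,0,0,0,0],
  ],
)

```text
time: 7.6
eef_pos: [0.5268, 0.1687, 0.0898]
eef_rot: [-90.1, 54.9, -0.6]
contact_force: [-0.8, 0.1, 1.1]
width: 1.004
```

Run:
```python
from h import *
print(readout.observe()); 
W=cam('wrist');im=viewer.get_image('wrist'); cv2.imwrite('pics/w3.png',im[:,100:560])
im=viewer.get_image('scene'); cv2.imwrite('pics/s3.png',cv2.resize(im[180:420,300:560],None,fx=2.5,fy=2.5))
```

```text
{'time': 7.6, 'joint_pos': array([-29.75698102,  33.52141698,   0.25243446, 134.19028534,
       137.27731114,  25.01168769, -75.56945623]), 'qvel': array([-0.05225758, -0.25122182,  0.00658976, -0.12305558,  0.01407423,
        0.0467182 ,  0.03942964]), 'joint_torque': array([ 8.52983259e-02, -3.31546640e+01,  8.61197244e-01, -5.36321640e+00,
        1.68706728e-01,  1.55982625e+00,  8.94090976e-03]), 'eef_pos': array([0.52677192, 0.16868125, 0.08984066]), 'eef_rot': array([-90.05226077,  54.94978922,  -0.64912691]), 'contact_force': array([-0.83372092,  0.11667569,  1.11268597]), 'moment': array([ 0.01350558,  0.62088704, -0.06918896]), 'width': 1.0041334967772289}
```

View pics/w3.png

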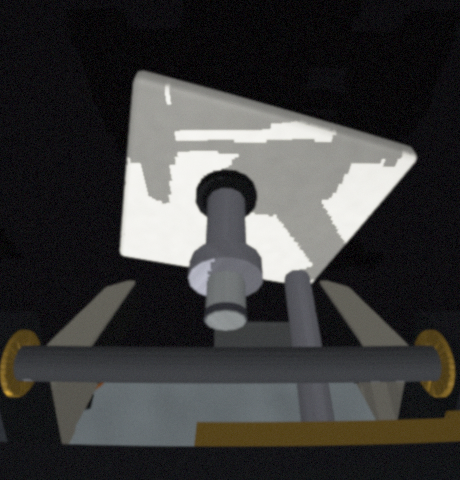

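View pics/s3.png

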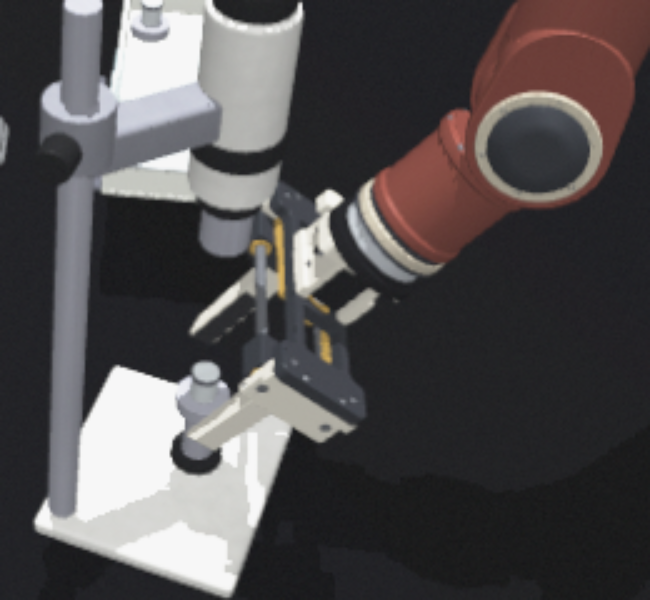

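Run:
```python
from h import *
W=cam('wrist'); p,r=pose()
print('tcp,grasp',proj(W,[p,p-r.apply([.019,0,0])]))
for x in (.5195,.5218,.524): print(x,proj(W,[[x,.169,.106],[x,.169,.082],[x,.169,.07]]).round(1).tolist())
```

```text
tcp,grasp [[325.79128542 298.34557685]
 [325.69525575 315.13396525]]
0.5195 [[326.0, 319.5], [326.1, 277.7], [326.1, 259.3]]
0.5218 [[326.0, 321.8], [326.1, 280.2], [326.2, 261.8]]
0.524 [[326.1, 323.8], [326.2, 282.5], [326.2, 264.2]]
```

Emit:
play_rows(
  motion=[
    [0,0,0,0,0,0,0.5],
    [0,0,0,0,0,0,0.6],
    [0,0,0,0,0,0,0.7],
    [0,0,0,0,0,0,0.75],
    [0,0,0,0,0,0,0.8],
    [0,0,0,0,0,0,0.9],
    [0,0,0,0,0,0,1],
    [0,0,0,0,0,0,1],
    [0,0,0,0,0,0,1],
    [0,0,0,0,0,0,1],
    [0,0,0,0,0,0,1],
    [0,0,0,0,0,0,1],
  ],
)

```text
time: 8.7
eef_pos: [0.5269, 0.1685, 0.0896]
eef_rot: [-90.1, 55.0, -0.7]
contact_force: [0.3, -0.3, -1.8]
width: 0.208
```

Emit:
play_rows(
  motion=[
    [-0.1,-0.08,0,0,0,0,1],
    [-0.3,-0.1,0,0,0,0,1],
    [-0.5,0,0,0,0,0,1],
    [-0.5,0,0,0,0,0,1],
    [-0.5,0,0,0,0,0,1],
    [-0.5,0,0,0,0,0,1],
    [-0.5,0,0,0,0,0,1],
    [-0.5,0,0,0,0,0,1],
    [-0.5,0,0,0,0,0,1],
    [-0.3,0,0,0,0,0,1],
    [0,0,0,0,0,0,1],
    [0,0,0,0,0,0,1],
  ],
)

```text
time: 9.7
eef_pos: [0.47, 0.1699, 0.1788]
eef_rot: [-89.9, 54.9, -0.5]
contact_force: [0.3, -0.1, -1.7]
width: 0.211
```

Run:
```python
from h import *
s=readout.observe(); print(s['joint_pos'],s['width'],s['eef_pos'],s['eef_rot']); 
im=viewer.get_image('wrist'); cv2.imwrite('pics/w4.png',im[:,100:560])
im=viewer.get_image('scene'); cv2.imwrite('pics/s4.png',cv2.resize(im[180:420,300:560],None,fx=2.5,fy=2.5))
```

```text
[-50.73739298  19.67767519  21.37579335 136.81797813 115.41653219
  12.36341542 -55.89430563] 0.21089353043446332 [0.4700128  0.16986189 0.17875183] [-89.93573374  54.91923159  -0.50041307]
```

View pics/w4.png

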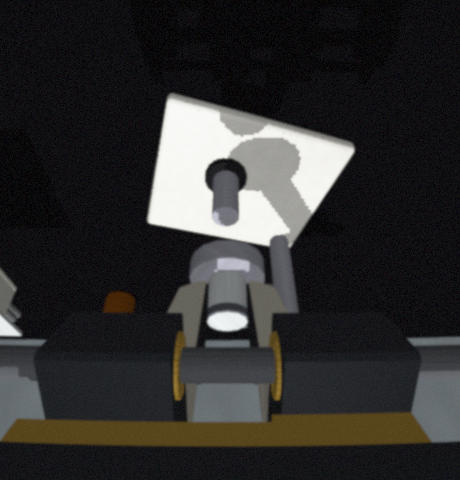

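View pics/s4.png

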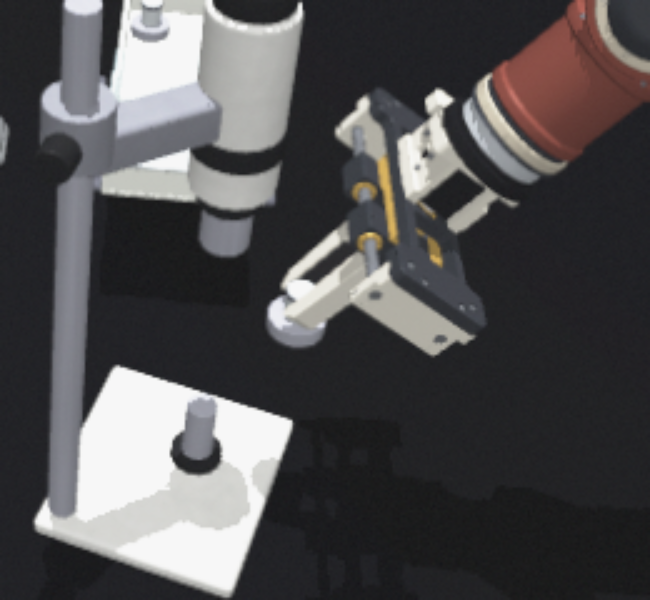

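Run:
```python
from h import *
p,r=pose(); Q=tool(35,-.011); print(p)
print(plan([([.515,.07,.20],Q,8),([.535,-.08,.215],Q,9),([.529,-.271,.20],Q,11)],1)[0])
```

```text
[0.47029563 0.16944342 0.17807698]
[[0.04,-0.25,-0.49,0,0,0,1],[0.04,-0.25,-0.5,0,0,0,1],[0.05,-0.25,-0.49,0,0,0,1],[0.04,-0.25,-0.5,0,0,0,1],[0.04,-0.25,-0.49,0,0,0,1],[0.04,-0.25,-0.5,0,0,0,1],[0.04,-0.25,-0.49,0.01,0,0,1],[0.04,-0.25,-0.5,-0,0,0,1],[0,-0.12,-0.67,-0,0,0,1],[0,-0.12,-0.66,-0,0,0,1],[0,-0.11,-0.67,-0,0,0,1],[0,-0.12,-0.66,-0,0,0,1]]
[[0.01,-0.12,-0.67,-0,0,0,1],[-0,-0.12,-0.66,-0,0,0,1],[-0,-0.11,-0.67,-0,0,0,1],[-0,-0.12,-0.66,-0,0,0,1],[-0,-0.12,-0.67,-0,0,0,1],[0.04,0.04,-0.69,-0,0,0,1],[0.03,0.05,-0.7,-0,0,0,1],[0.04,0.04,-0.69,-0,0,0,1],[0.04,0.04,-0.7,-0,0,0,1],[0.03,0.04,-0.69,-0,0,0,1],[0.04,0.05,-0.7,-0,0,0,1],[0.03,0.04,-0.69,-0,0,0,1]]
[[0.04,0.04,-0.7,-0,0,0,1],[0.04,0.05,-0.69,-0,0,0,1],[0.03,0.04,-0.7,-0,0,0,1],[0.04,0.04,-0.69,-0,0,0,1]]
[ 0.52900686 -0.2709579   0.2000261 ]
```

Emit:
play_rows(
  motion=[
    [0.04,-0.25,-0.49,0,0,0,1],
    [0.04,-0.25,-0.5,0,0,0,1],
    [0.05,-0.25,-0.49,0,0,0,1],
    [0.04,-0.25,-0.5,0,0,0,1],
  ],
)

```text
time: 10.13
eef_pos: [0.4929, 0.1187, 0.1886]
eef_rot: [-90.1, 55.0, -0.7]
contact_force: [0.1, -0.3, -1.5]
width: 0.208
```

Emit:
play_rows(
  motion=[
    [0.04,-0.25,-0.49,0,0,0,1],
    [0.04,-0.25,-0.5,0,0,0,1],
    [0.04,-0.25,-0.49,0,0,0,1],
    [0.04,-0.25,-0.5,0,0,0,1],
  ],
)

```text
time: 10.47
eef_pos: [0.5151, 0.0687, 0.1996]
eef_rot: [-90.1, 55.0, -0.7]
contact_force: [0.0, -0.4, -0.7]
width: 0.209
```

```bash
python3 -c "
from h import *
s=readout.observe();print(s['joint_pos'],s['eef_pos'],s['eef_rot'])"
```

```text
[-26.6174036   16.61653504  13.98339188 134.24274074 132.75703212
   6.34156254 -56.56261401] [0.51510305 0.06868244 0.19963084] [-90.09831024  55.03329441  -0.74303958]
```

Emit:
play_rows(
  motion=[
    [0,-0.12,-0.67,0,0,0,1],
    [0,-0.12,-0.66,0,0,0,1],
    [0,-0.11,-0.67,0,0,0,1],
    [0,-0.12,-0.66,0,0,0,1],
  ],
)

```text
time: 10.8
eef_pos: [0.5237, 0.0019, 0.2063]
eef_rot: [-90.1, 55.0, -0.7]
contact_force: [0.6, -0.1, -0.7]
width: 0.205
```

```bash
python3 -c "
from h import *
s=readout.observe();print(s['joint_pos'],s['eef_pos'],s['eef_rot'])"
```

```text
[ -4.66161524  15.5443234    0.49653964 133.24788367 143.56606527
   4.53907666 -57.68270774] [0.52373359 0.00190538 0.20634504] [-90.0604141   55.03515476  -0.71209064]
```

Emit:
play_rows(
  motion=[
    [0.01,-0.12,-0.67,0,0,0,1],
    [0,-0.12,-0.66,0,0,0,1],
    [0,-0.11,-0.67,0,0,0,1],
    [0,-0.12,-0.66,0,0,0,1],
    [0,-0.12,-0.67,0,0,0,1],
  ],
)

```text
time: 11.22
eef_pos: [0.5349, -0.0816, 0.2141]
eef_rot: [-90.0, 54.9, -0.7]
contact_force: [0.9, 0.0, -0.6]
width: 0.205
```

```bash
python3 -c "
from h import *
s=readout.observe();print(s['joint_pos'],s['eef_pos'],s['eef_rot'])"
```

```text
[ 22.05401526  16.7392275  -16.10972357 129.72167503 151.2147856
   0.80331541 -53.74605147] [ 0.53490614 -0.08157175  0.21410159] [-90.03282102  54.92401563  -0.7166247 ]
```

```bash
cat > fk.py <<'E'
from h import *
data=[([-76.86112964,35.28682804,-0.72306641,81.63986777,0.4657832,63.21865081,-2.31453779],[0.16427301,0.62809373,0.21751701],[-178.64705688,89.85755791,-103.29932132]),
([-29.75698102,33.52141698,0.25243446,134.19028534,137.27731114,25.01168769,-75.56945623],[0.52677192,0.16868125,0.08984066],[-90.05226077,54.94978922,-0.64912691]),
([-50.73739298,19.67767519,21.37579335,136.81797813,115.41653219,12.36341542,-55.89430563],[0.4700128,0.16986189,0.17875183],[-89.93573374,54.91923159,-0.50041307]),
([-26.6174036,16.61653504,13.98339188,134.24274074,132.75703212,6.34156254,-56.56261401],[0.51510305,0.06868244,0.19963084],[-90.09831024,55.03329441,-0.74303958]),
([-4.66161524,15.5443234,0.49653964,133.24788367,143.56606527,4.53907666,-57.68270774],[0.52373359,0.00190538,0.20634504],[-90.0604141,55.03515476,-0.71209064]),
([22.05401526,16.7392275,-16.10972357,129.72167503,151.2147856,0.80331541,-53.74605147],[0.53490614,-0.08157175,0.21410159],[-90.03282102,54.92401563,-0.7166247])]
def fk(q,p,sg):
    h,o1,L1,o2,L2,o3,L3,b=p; q=np.radians(q)
    M=R.from_euler('z',sg[0]*q[0]+b); x=np.array([0,0,h])
    M=M; x=x+M.apply([o1,0,0])
    M=M*R.from_euler('y',q[1])*R.from_euler('z',sg[1]*q[2]); x=x+M.apply([o2,0,L1])
    M=M*R.from_euler('y',q[3])*R.from_euler('z',sg[2]*q[4]); x=x+M.apply([o3,0,L2])
    M=M*R.from_euler('y',q[5])*R.from_euler('z',sg[3]*q[6]); x=x+M.apply([0,0,L3])
    return x,M
E
python3 - <<'E'
from fk import *
import itertools
from scipy.optimize import least_squares
best=None
for sg in itertools.product((-1,1),repeat=4):
    def f(p):
        out=[]
        for q,x,e in data:
            X,M=fk(q,p,sg); out+=list((X-x)); Rm=R.from_euler('xyz',e,degrees=True).as_matrix()
            out+=list(.2*(M.as_matrix()[:,2]-Rm[:,0]))
        return np.array(out)
    r=least_squares(f,[.33,0,.4,0,.4,0,.25,0])
    if best is None or r.cost<best[0]: best=(r.cost,sg,r.x,r.fun)
print(best)
_,sg,p,_=best
for q,x,e in data:
    X,M=fk(q,p,sg); print((M.inv()*R.from_euler('xyz',e,degrees=True)).as_matrix().round(2).tolist())
E
```

```text
(np.float64(7.981270390011083e-05), (-1, -1, -1, 1), array([ 0.25490254, -0.00091601,  0.55651596, -0.00376274,  0.37394208,
        0.0016086 ,  0.32455142, -0.03422119]), array([ 4.23868493e-04,  2.72471444e-05, -1.48088301e-03, -1.64888016e-05,
        4.19672259e-06, -1.23234756e-14,  1.82488167e-04, -8.91074640e-05,
        2.82926969e-04, -1.11765909e-04, -3.92882452e-03, -6.90951740e-12,
       -5.24058068e-03, -1.88590498e-03, -7.70515615e-04, -1.01645286e-04,
       -3.93208793e-03,  3.79658527e-12, -2.33110397e-03,  9.47195854e-04,
       -9.41766135e-05, -1.17959727e-04, -3.92046988e-03, -5.76825254e-12,
        1.27485823e-03,  2.12923639e-03,  6.00412381e-04, -1.15836630e-04,
       -3.92035100e-03,  6.39179820e-12,  5.73654539e-03,  6.75620584e-04,
        1.46223589e-03, -1.16468822e-04, -3.93120894e-03,  5.50344215e-12]))
[[0.0, -0.05, -1.0], [-0.0, 1.0, -0.05], [1.0, 0.0, -0.0]]
[[0.02, -0.51, 0.86], [-0.01, -0.86, -0.51], [1.0, 0.0, -0.02]]
[[0.01, -0.94, 0.34], [-0.02, -0.35, -0.94], [1.0, 0.0, -0.02]]
[[0.01, -0.93, 0.37], [-0.02, -0.37, -0.93], [1.0, 0.0, -0.02]]
[[0.01, -0.92, 0.4], [-0.02, -0.4, -0.92], [1.0, 0.0, -0.02]]
[[0.01, -0.96, 0.27], [-0.02, -0.27, -0.96], [1.0, 0.0, -0.02]]
```

Run:
```python
from fk import *
from scipy.optimize import least_squares
sg=(-1,-1,-1,-1)
def f(p):
    out=[]
    for q,x,e in data:
        X,M=fk(q,p[:8],sg); T=M*R.from_rotvec(p[8:11]); out+=list(X-x); out+=list(.2*(T.inv()*R.from_euler('xyz',e,degrees=True)).as_rotvec())
    return np.array(out)
T0=R.from_matrix(np.array([[0,0,-1],[0,1,0],[1,0,0]])).as_rotvec()
for sg in ((-1,-1,-1,-1),(-1,-1,-1,1)):
  r=least_squares(f,np.r_[.255,0,.55,0,.37,0,.32,0,T0]); print(sg,r.cost,r.x.round(4).tolist(),abs(r.fun).max())
  np.save('fk%d.npy'%sg[3],r.x)
```

```text
(-1, -1, -1, -1) 4.5088423748929676e-05 [0.255, -0.0025, 0.556, 0.0016, 0.3697, -0.0011, 0.3253, -0.0377, -0.0252, -1.5887, -0.0252] 0.005300790904581354
(-1, -1, -1, 1) 0.07537276498503817 [0.2546, 0.0077, 0.5591, -0.0336, 0.3975, 0.0169, 0.3201, -0.0148, 1.3414, -1.1267, 1.3301] 0.3354110858827157
```

```bash
cat >> fk.py <<'E'
PX=np.load('fk-1.npy'); SG=(-1,-1,-1,-1)
def j6(tcp,Q,psi):
    x=Q.as_matrix()[:,0]; w=np.array(tcp)-.3253*x; s=np.array([0,0,.255]); L1,L2=.556,.3697
    d=w-s; D=np.linalg.norm(d); u=d/D; a=(L1**2-L2**2+D*D)/(2*D); h=np.sqrt(L1**2-a*a)
    up=np.array([0,0,1.])-u*u[2]; up/=np.linalg.norm(up); side=np.cross(u,up)
    e=s+a*u+h*(np.cos(psi)*up+np.sin(psi)*side)
    j4=180-np.degrees(np.arccos((L1**2+L2**2-D*D)/(2*L1*L2)))
    f=(w-e)/L2
    return np.degrees(np.arccos(np.clip(f@x,-1,1))),j4,e
E
python3 - <<'E'
from fk import *
Q=tool(35,-.011)
x=Q.as_matrix()
def elbow(q):
    h,o1,L1=PX[:3]; M=R.from_euler('z',-np.radians(q[0])+PX[7])*R.from_euler('y',np.radians(q[1])); return M.apply([0,0,L1])+[0,0,h]
print('elbow now',elbow(data[-1][0]))
for n,P in (('grasp',(.527,.169,.09)),('now',(.535,-.0816,.214)),('mid',(.53,-.17,.205)),('hover',(.529,-.271,.2)),('hoverlow',(.529,-.271,.15)),('place',(.529,-.271,.105))):
    print(n,[(d,round(float(j6(P,Q,np.radians(d))[0]),1)) for d in range(-60,61,15)],round(j6(P,Q,0)[1],1),j6(P,Q,0)[2].round(2))
E
```

```text
elbow now [ 0.14605339 -0.06568458  0.78741506]
grasp [(-60, 47.8), (-45, 34.8), (-30, 24.1), (-15, 19.7), (0, 25.2), (15, 36.4), (30, 49.5), (45, 63.3), (60, 77.5)] 134.9 [0.27 0.14 0.72]
now [(-60, 67.0), (-45, 52.0), (-30, 37.0), (-15, 22.0), (0, 7.1), (15, 8.1), (30, 23.0), (45, 38.0), (60, 53.0)] 130.5 [ 0.15 -0.03  0.79]
mid [(-60, 74.1), (-45, 59.2), (-30, 44.2), (-15, 29.2), (0, 14.3), (15, 1.2), (30, 15.7), (45, 30.7), (60, 45.7)] 127.9 [ 0.16 -0.08  0.78]
hover [(-60, 80.1), (-45, 65.3), (-30, 50.6), (-15, 35.9), (0, 21.5), (15, 8.9), (30, 11.8), (45, 25.3), (60, 39.9)] 121.0 [ 0.17 -0.14  0.77]
hoverlow [(-60, 79.8), (-45, 65.0), (-30, 50.2), (-15, 35.3), (0, 20.5), (15, 5.7), (30, 9.3), (45, 24.1), (60, 39.0)] 124.0 [ 0.21 -0.16  0.74]
place [(-60, 80.1), (-45, 65.5), (-30, 50.9), (-15, 36.4), (0, 22.2), (15, 9.9), (30, 11.9), (45, 24.9), (60, 39.2)] 126.2 [ 0.24 -0.19  0.72]
```

Run:
```python
from fk import *
q=np.array(data[-1][0]); T=R.from_rotvec(PX[8:11])
def hd(q):
    X,M=fk(q,PX[:8],SG); x=(M*T).as_matrix()[:,0]; return X.round(3),np.degrees(np.arctan2(x[1],x[0])).round(1),np.degrees(np.arccos(-x[2])).round(1)
print(hd(q))
for d in (5,10,20):
  q2=q.copy(); q2[5]+=d; print('j6+',d,hd(q2))
for j in range(5):
  q2=q.copy(); q2[j]+=5; print(j+1,hd(q2))
s=readout.observe(); print(s['time'],s['joint_pos'])
```

```text
(array([ 0.54 , -0.081,  0.215]), np.float64(-1.1), np.float64(35.1))
j6+ 5 (array([ 0.557, -0.099,  0.229]), np.float64(-5.9), np.float64(39.1))
j6+ 10 (array([ 0.573, -0.116,  0.246]), np.float64(-10.0), np.float64(43.4))
j6+ 20 (array([ 0.599, -0.15 ,  0.283]), np.float64(-16.4), np.float64(52.2))
1 (array([ 0.531, -0.128,  0.215]), np.float64(-6.1), np.float64(35.1))
2 (array([ 0.535, -0.079,  0.169]), np.float64(2.2), np.float64(30.5))
3 (array([ 0.531, -0.127,  0.212]), np.float64(-7.8), np.float64(34.6))
4 (array([ 0.49 , -0.071,  0.183]), np.float64(0.5), np.float64(30.1))
5 (array([ 0.54 , -0.081,  0.215]), np.float64(-1.0), np.float64(35.0))
11.2167 [ 22.05401526  16.7392275  -16.10972357 129.72167503 151.2147856
   0.80331541 -53.74605147]
```

```bash
cat >> fk.py <<'E'
from scipy.optimize import least_squares
LO=np.array([-178.69,-17.37,-77.05,15.02,-78.02,0.78,-162.83]);HI=np.array([178.69,117.87,75.6,138.74,258.01,113.62,162.83])
TT=R.from_rotvec(PX[8:11])
def ik(q0,P,Q,w=.003,lo=LO,hi=HI):
    def f(q):
        X,M=fk(q,PX[:8],SG); return np.r_[(X-P)/.001,((M*TT).inv()*Q).as_rotvec()/.003,w*(q-q0)]
    r=least_squares(f,np.clip(q0,lo+.01,hi-.01),bounds=(lo,hi)); return r.x,np.abs(r.fun[:6]).max()
def follow(q,wps,p,Q0,sub=6,verbose=True):
    a=np.array(p,float);ra=Q0
    for P,Qt,_ in wps:
        P=np.array(P,float); rv=(ra.inv()*Qt).as_rotvec()
        for i in range(1,sub+1):
            q,e=ik(q,a+(P-a)*i/sub,ra*R.from_rotvec(rv*i/sub),.01)
            if verbose: print((a+(P-a)*i/sub).round(3),q.round(0),round(float(q[5]),1),'err',round(e,1))
        a,ra=P,Qt
    return q
E
python3 - <<'E'
from fk import *
q0=np.array(data[-1][0]); X,M=fk(q0,PX[:8],SG); Q0=M*TT
d=np.radians
for hd in (0,-20,-35):
    print('heading',hd)
    Qt=tool(35,d(hd)); 
    follow(q0,[([.535,-.11,.214],Qt,0),([.53,-.271,.2],Qt,0),([.53,-.271,.105],Qt,0)],X,Q0,4)
E
```

```text
heading 0
[ 0.539 -0.088  0.215] [ 26.  17. -19. 130. 143.   1. -44.] 0.8 err 0.1
[ 0.538 -0.095  0.215] [ 29.  17. -22. 130. 130.   1. -30.] 0.8 err 0.1
[ 0.536 -0.103  0.214] [ 32.  18. -24. 130. 116.   1. -15.] 0.8 err 0.1
[ 0.535 -0.11   0.214] [ 35.  18. -27. 130. 102.   1.   0.] 0.8 err 0.1
[ 0.534 -0.15   0.21 ] [ 53.  22. -43. 128.  82.   6.  26.] 5.7 err 0.0
[ 0.532 -0.19   0.207] [ 63.  27. -52. 126.  76.   9.  37.] 9.0 err 0.0
[ 0.531 -0.231  0.204] [ 71.  31. -58. 124.  72.  13.  47.] 12.8 err 0.0
[ 0.53  -0.271  0.2  ] [ 76.  36. -63. 121.  68.  17.  55.] 16.8 err 0.0
[ 0.53  -0.271  0.176] [ 72.  35. -55. 123.  76.  11.  48.] 11.0 err 0.0
[ 0.53  -0.271  0.152] [ 72.  39. -57. 124.  95.  14.  31.] 14.4 err 0.0
[ 0.53  -0.271  0.129] [ 73.  44. -60. 125. 105.  20.  23.] 19.8 err 0.0
[ 0.53  -0.271  0.105] [ 73.  49. -62. 126. 112.  24.  18.] 24.3 err 0.0
heading -20
[ 0.539 -0.088  0.215] [ 14.  16.  -7. 130. 148.   1. -56.] 1.3 err 0.0
[ 0.538 -0.095  0.215] [  4.  16.   3. 130. 144.   1. -57.] 1.4 err 0.0
[ 0.536 -0.103  0.214] [ -6.  17.  14. 130. 141.   1. -59.] 0.9 
[... 841 characters left out ...]
9.  17.  12. 128.  78.  11. -10.] 10.6 err 0.0
[ 0.535 -0.11   0.214] [-11.  18.  11. 127.  71.  17. -12.] 17.3 err 0.0
[ 0.534 -0.15   0.21 ] [ -6.  19.  13. 127.  74.  13. -10.] 12.8 err 0.0
[ 0.532 -0.19   0.207] [ -2.  20.  15. 126.  77.   8.  -8.] 8.4 err 0.0
[ 0.531 -0.231  0.204] [  3.  21.  17. 126.  79.   4.  -6.] 4.3 err 0.0
[ 0.53  -0.271  0.2  ] [  9.  22.  15. 124.  80.   2.  -3.] 1.7 err 0.0
[ 0.53  -0.271  0.176] [ 26.  24.  -7. 126. 109.  12. -31.] 11.8 err 0.0
[ 0.53  -0.271  0.152] [ 31.  27. -15. 127. 118.  17. -40.] 17.0 err 0.0
[ 0.53  -0.271  0.129] [ 34.  31. -19. 128. 124.  22. -45.] 21.7 err 0.0
[ 0.53  -0.271  0.105] [ 36.  34. -22. 129. 129.  26. -49.] 26.1 err 0.0
```

Run:
```python
from fk import *
q0=np.array(data[-1][0]); X,M=fk(q0,PX[:8],SG); Q0=M*TT
d=np.radians
for hd,t in ((-.6,48),(-15,48),(-.6,60)):
    print('heading',hd,t)
    Qt=tool(t,d(hd)); Qf=tool(35,d(max(hd,-15)))
    follow(q0,[([.535,-.09,.214],Qt,0),([.535,-.18,.205],Qt,0),([.53,-.271,.165],Qt,0),([.53,-.271,.125],Qf,0),([.53,-.271,.105],Qf,0)],X,Q0,3)
```

```text
heading -0.6 48
[ 0.538 -0.084  0.215] [ 33.  18. -29. 134. 157.  10. -59.] 9.8 err 0.0
[ 0.537 -0.087  0.214] [ 40.  20. -36. 137. 163.  19. -63.] 18.6 err 0.0
[ 0.535 -0.09   0.214] [ 24.  19. -14. 139. 193.  23. -93.] 23.3 err 7.6
[ 0.535 -0.12   0.211] [ 30.  20. -15. 139. 200.  25. -94.] 25.0 err 4.2
[ 0.535 -0.15   0.208] [ 36.  22. -16. 139. 205.  27. -95.] 27.0 err 0.0
[ 0.535 -0.18   0.205] [ 42.  23. -18. 137. 211.  26. -97.] 26.2 err 0.0
[ 0.533 -0.21   0.192] [ 46.  26. -19. 136. 215.  27. -97.] 27.2 err 0.0
[ 0.532 -0.241  0.178] [ 50.  29. -19. 134. 220.  28. -97.] 27.7 err 0.0
[ 0.53  -0.271  0.165] [ 54.  31. -20. 132. 224.  28. -97.] 27.7 err 0.0
[ 0.53  -0.271  0.152] [  53.   31.  -21.  130.  225.   21. -100.] 21.3 err 0.0
[ 0.53  -0.271  0.138] [  52.   32.  -23.  128.  225.   15. -101.] 14.7 err 0.0
[ 0.53  -0.271  0.125] [  52.   33.  -25.  125.  226.    8. -103.] 7.9 err 0.0
[ 0.53  -0.271  0.118] [  51.   33.  -23.  126.  225.    9. -102.] 9.3 err 0.0
[ 0.53  -0.271  0.112] [  50.   34.  -21.  126.  224.   11. -101.] 10.7 err 0.0
[ 0.53  -0.271  0.105] [  49. 
[... 1573 characters left out ...]
  28. -18. 139. 214.  40. -94.] 40.5 err 18.2
[ 0.533 -0.21   0.192] [ 50.  32. -19. 139. 216.  43. -90.] 43.4 err 12.8
[ 0.532 -0.241  0.178] [ 54.  35. -20. 139. 217.  46. -87.] 46.2 err 6.5
[ 0.53  -0.271  0.165] [ 57.  38. -18. 139. 219.  49. -84.] 49.3 err 0.0
[ 0.53  -0.271  0.152] [ 55.  35. -19. 135. 219.  36. -89.] 35.8 err 0.0
[ 0.53  -0.271  0.138] [ 53.  33. -22. 130. 220.  22. -94.] 21.8 err 0.0
[ 0.53  -0.271  0.125] [ 53.  33. -27. 125. 220.   7. -97.] 7.2 err 0.0
[ 0.53  -0.271  0.118] [ 52.  34. -25. 126. 219.   8. -96.] 8.5 err 0.0
[ 0.53  -0.271  0.112] [ 51.  34. -23. 126. 219.  10. -96.] 9.8 err 0.0
[ 0.53  -0.271  0.105] [ 50.  35. -22. 126. 218.  11. -95.] 11.0 err 0.0
```

Run:
```python
from fk import *
q0=np.array(data[-1][0]); X,M=fk(q0,PX[:8],SG); Q0=M*TT
d=np.radians
for hd,t in ((-10,43),(-10,46)):
    print('heading',hd,t)
    Qt=tool(t,d(hd)); Qf=tool(35,d(hd))
    follow(q0,[([.57,-.10,.214],Qt,0),([.57,-.18,.205],Qt,0),([.54,-.271,.165],Qt,0),([.53,-.271,.125],Qf,0),([.53,-.271,.105],Qf,0)],X,Q0,3)
```

```text
heading -10 43
[ 0.55  -0.087  0.215] [ 23.  18. -18. 131. 150.   6. -56.] 6.3 err 0.0
[ 0.56  -0.094  0.214] [ 22.  19. -19. 132. 149.  12. -58.] 12.0 err 0.0
[ 0.57  -0.1    0.214] [ 22.  20. -20. 133. 149.  18. -60.] 17.6 err 0.0
[ 0.57  -0.127  0.211] [ 28.  21. -23. 132. 153.  17. -61.] 17.0 err 0.0
[ 0.57  -0.153  0.208] [ 34.  23. -25. 131. 158.  16. -62.] 16.3 err 0.0
[ 0.57  -0.18   0.205] [ 39.  24. -27. 130. 161.  15. -62.] 15.5 err 0.0
[ 0.56  -0.21   0.192] [ 46.  26. -31. 131. 166.  17. -62.] 16.7 err 0.0
[ 0.55  -0.241  0.178] [ 52.  29. -33. 131. 171.  18. -62.] 17.6 err 0.0
[ 0.54  -0.271  0.165] [ 57.  32. -35. 130. 175.  18. -61.] 17.9 err 0.0
[ 0.537 -0.271  0.152] [ 55.  32. -32. 130. 173.  15. -61.] 15.4 err 0.0
[ 0.533 -0.271  0.138] [ 53.  32. -29. 129. 172.  13. -60.] 13.0 err 0.0
[ 0.53  -0.271  0.125] [ 50.  33. -26. 128. 171.  11. -59.] 10.5 err 0.0
[ 0.53  -0.271  0.118] [ 50.  33. -26. 128. 171.  12. -59.] 11.6 err 0.0
[ 0.53  -0.271  0.112] [ 50.  34. -26. 128. 171.  13. -59.] 12.7 err 0.0
[ 0.53  -0.271  0.105] [ 49.  35. -26. 128. 171.  14. -59.] 13.8
[... 417 characters left out ...]
 25. -30. 133. 165.  22. -65.] 21.5 err 0.0
[ 0.56  -0.21   0.192] [ 47.  27. -32. 133. 170.  23. -66.] 22.6 err 0.0
[ 0.55  -0.241  0.178] [ 53.  30. -34. 133. 175.  23. -66.] 23.3 err 0.0
[ 0.54  -0.271  0.165] [ 58.  33. -35. 133. 179.  24. -65.] 23.5 err 0.0
[ 0.537 -0.271  0.152] [ 55.  32. -32. 131. 178.  19. -64.] 19.1 err 0.0
[ 0.533 -0.271  0.138] [ 52.  32. -29. 129. 176.  15. -63.] 14.7 err 0.0
[ 0.53  -0.271  0.125] [ 49.  32. -25. 127. 175.  10. -63.] 10.4 err 0.0
[ 0.53  -0.271  0.118] [ 49.  33. -25. 128. 175.  12. -63.] 11.6 err 0.0
[ 0.53  -0.271  0.112] [ 49.  34. -25. 128. 175.  13. -63.] 12.6 err 0.0
[ 0.53  -0.271  0.105] [ 49.  35. -25. 128. 175.  14. -63.] 13.7 err 0.0
```

Run:
```python
from fk import *
d=np.radians; Qt=tool(43,d(-10))
print(plan([([.57,-.10,.214],Qt,5),([.57,-.18,.205],Qt,5),([.545,-.271,.175],Qt,6)],1)[0])
```

```text
[[0.16,-0.23,-0.14,0.21,0.17,-0.23,1],[0.18,-0.23,-0.14,0.21,0.17,-0.23,1],[0.18,-0.23,-0.12,0.21,0.17,-0.23,1],[0.19,-0.22,-0.12,0.21,0.17,-0.23,1],[0.2,-0.23,-0.11,0.21,0.17,-0.23,1],[0.13,-0.03,-0.63,0,0,0,1],[0.12,-0.03,-0.63,0,0,0,1],[0.13,-0.03,-0.63,0,0,0,1],[0.13,-0.04,-0.63,0,0,0,1],[0.13,-0.03,-0.63,0,0,0,1],[0.11,0.18,-0.63,0,0,0,1],[0.1,0.18,-0.62,0,0,0,1]]
[[0.11,0.18,-0.63,0,0,0,1],[0.1,0.18,-0.62,0,0,0,1],[0.11,0.18,-0.63,0,0,0,1],[0.1,0.18,-0.63,0,0,0,1]]
[ 0.54495446 -0.27108619  0.17506961]
```

Emit:
play_rows(
  motion=[
    [0.16,-0.23,-0.14,0.21,0.17,-0.23,1],
    [0.18,-0.23,-0.14,0.21,0.17,-0.23,1],
    [0.18,-0.23,-0.12,0.21,0.17,-0.23,1],
    [0.19,-0.22,-0.12,0.21,0.17,-0.23,1],
    [0.2,-0.23,-0.11,0.21,0.17,-0.23,1],
  ],
)

```text
time: 11.63
eef_pos: [0.5701, -0.0997, 0.2136]
eef_rot: [-90.0, 47.0, -10.1]
contact_force: [1.6, -0.2, -0.1]
width: 0.208
```

```bash
python3 -c "
from h import *
s=readout.observe();print(s['joint_pos'],s['eef_pos'],s['eef_rot'],s['width'])"
```

```text
[ 20.26940166  20.33508713 -18.09260451 131.75607985 147.15075109
  17.1242886  -59.09553377] [ 0.57007974 -0.0996909   0.2135943 ] [-89.97747791  46.96120711 -10.07969754] 0.2075888234141592
```

Matches the model's prediction (joint 6 back to 17°). Continue.

Emit:
play_rows(
  motion=[
    [0.13,-0.03,-0.63,0,0,0,1],
    [0.12,-0.03,-0.63,0,0,0,1],
    [0.13,-0.03,-0.63,0,0,0,1],
    [0.13,-0.04,-0.63,0,0,0,1],
    [0.13,-0.03,-0.63,0,0,0,1],
    [0.11,0.18,-0.63,0,0,0,1],
    [0.1,0.18,-0.62,0,0,0,1],
    [0.11,0.18,-0.63,0,0,0,1],
    [0.1,0.18,-0.62,0,0,0,1],
    [0.11,0.18,-0.63,0,0,0,1],
    [0.1,0.18,-0.63,0,0,0,1],
    [0,0,0,0,0,0,1],
  ],
)

```text
time: 12.63
eef_pos: [0.543, -0.2748, 0.1735]
eef_rot: [-89.9, 47.1, -10.4]
contact_force: [0.4, 0.2, -1.2]
width: 0.203
```

Run:
```python
from fk import *
s=readout.observe();print(s['joint_pos'],s['eef_pos'],s['eef_rot'],s['width'])
for c in ('wrist','top','scene'):
    im=viewer.get_image(c); cv2.imwrite(f'pics/{c}5.png',im)
    if c!='wrist':
        for q in ('tray_load','other'): print(c,q,viewer.mark_of(c,q)[:2])
```

```text
[ 56.56051649  30.53766009 -34.04195422 127.71259657 173.54732532
  14.75034723 -61.04626958] [ 0.54300935 -0.27477017  0.17348542] [-89.93220224  47.09663448 -10.38095255] 0.20344778366857472
top tray_load [{'uv': [445.6, 290.1], 'p': 0.7}]
top other [{'uv': [462.5, 270.5], 'p': 0.84}]
scene tray_load [{'uv': [375.2, 201.4], 'p': 0.93}]
scene other [{'uv': [356.6, 194.0], 'p': 0.58}]
```

View pics/wrist5.png

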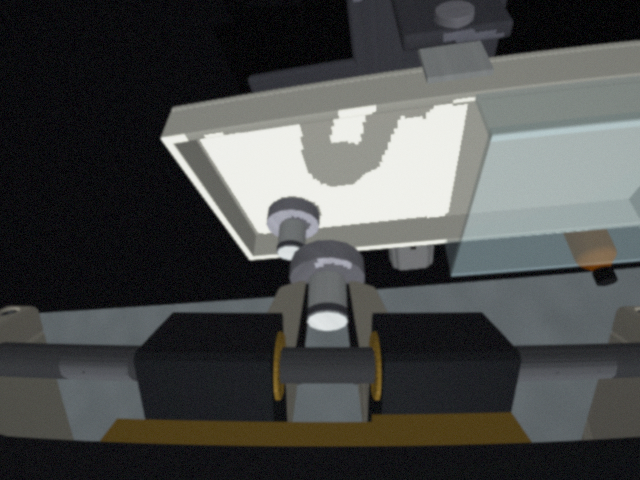

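View pics/top5.png

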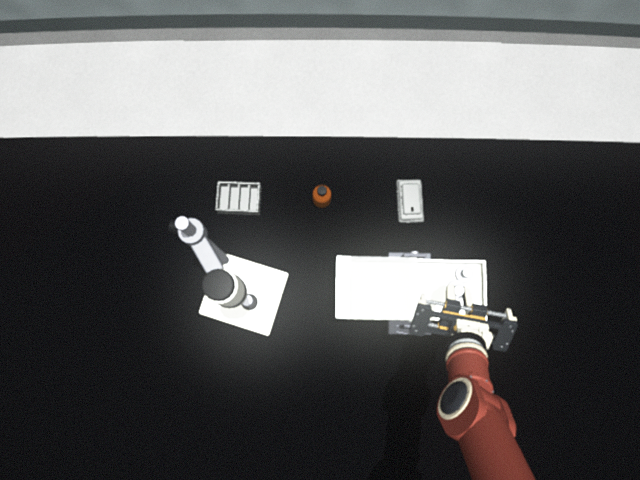

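Run:
```python
from fk import *
print(pose()[0])
W=cam('wrist')
pr=[.5451,-.203,-.011]
A=lambda P:(np.array(P)@R.from_euler('z',pr[2]).as_matrix().T+[pr[0],pr[1],0])
print('rim near/far corner meas',onz(W,[(163,137),(251,260)],.107).round(4), 'model',A([[-.065,-.15,.107],[.065,-.15,.107]]).round(4))
o=[.58,-.304]
print('other pred stem top, foot top',proj(W,[[*o,.121],[*o,.097]]),'meas', onz(W,[(290,252)],.121),onz(W,[(294,212)],.097))
L=[[-.06,-.145,.085],[.06,-.145,.085],[-.06,.005,.107],[.06,.005,.107]]
print(proj(W,A(L)))
im=cv2.imread('pics/wrist5.png')
for u in proj(W,A([[-.065,-.15,.107],[.065,-.15,.107],[-.065,.005,.107],[.065,.005,.107],[-.06,-.145,.085],[.06,-.145,.085],[0,-.073,.085]])): cv2.circle(im,tuple(int(v) for v in u),3,(0,0,255),-1)
cv2.imwrite('pics/w5b.png',im)
```

```text
[ 0.54580971 -0.26812755  0.17601645]
rim near/far corner meas [[ 0.4846 -0.3432  0.107 ]
 [ 0.6174 -0.3442  0.107 ]] model [[ 0.4785 -0.3523  0.107 ]
 [ 0.6084 -0.3537  0.107 ]]
other pred stem top, foot top [[284.15592369 247.4428517 ]
 [286.27759804 219.70440777]] meas [[ 0.58686641 -0.30158237  0.121     ]] [[ 0.57177115 -0.29599994  0.097     ]]
[[165.48511924 109.40998251]
 [243.12543301 229.49798804]
 [456.08591393  95.37716091]
 [431.35495921 236.2803909 ]]
```

View pics/w5b.png

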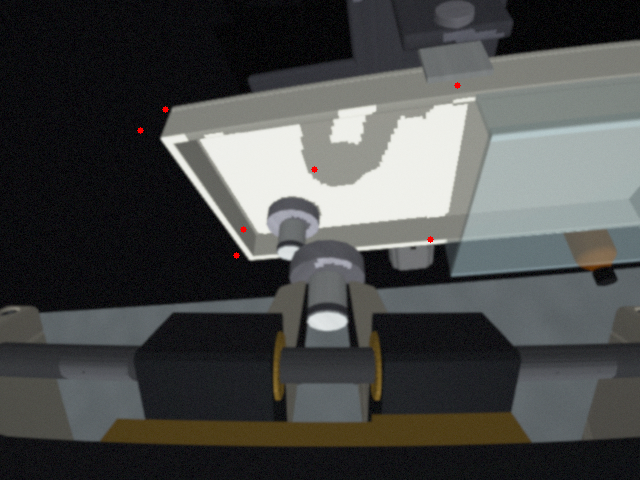

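Run:
```python
from fk import *
print(pose()[0])
W=cam('wrist'); im=viewer.get_image('wrist')
print(pose()[0], readout.observe()['width'])
pr=[.5451,-.203,-.011]
A=lambda P:(np.array(P)@R.from_euler('z',pr[2]).as_matrix().T+[pr[0],pr[1],0])
for u in proj(W,A([[-.065,-.15,.107],[.065,-.15,.107],[-.065,.005,.107],[.065,.005,.107],[-.06,-.145,.085],[.06,-.145,.085],[0,-.073,.085]])): cv2.circle(im,tuple(int(v) for v in u),2,(0,0,255),-1)
for u in proj(W,[[.58,-.304,.121],[.58,-.304,.097]]): cv2.circle(im,tuple(int(v) for v in u),2,(0,255,0),-1)
cv2.imwrite('pics/w5c.png',im)
```

```text
[ 0.54580971 -0.26812755  0.17601645]
[ 0.54576103 -0.26831587  0.17599444] 0.2076749543033191
```

View pics/w5c.png

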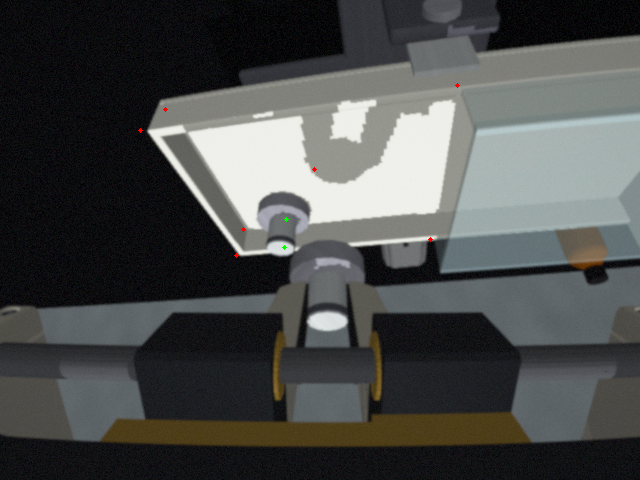

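Run:
```python
from fk import *
d=np.radians; Qf=tool(35,d(-10))
print(plan([([.529,-.27,.125],Qf,8)],1)[0])
```

```text
[[0.13,0.23,-0.02,0,0,0.15,1],[0.14,0.23,-0.02,0.01,0,0.14,1],[0.13,0.23,-0.03,0,0.01,0.15,1],[0.15,0.23,-0.02,0,-0,0.15,1],[0.14,0.22,-0.02,0.01,-0,0.14,1],[0.16,0.22,-0.03,0,0,0.15,1],[0.15,0.22,-0.02,0,0,0.15,1],[0.16,0.22,-0.02,0.01,0,0.14,1]]
[ 0.52896496 -0.26998162  0.12495033]
```

Emit:
play_rows(
  motion=[
    [0.13,0.23,-0.02,0,0,0.15,1],
    [0.14,0.23,-0.02,0.01,0,0.14,1],
    [0.13,0.23,-0.03,0,0.01,0.15,1],
    [0.15,0.23,-0.02,0,0,0.15,1],
    [0.14,0.22,-0.02,0.01,0,0.14,1],
    [0.16,0.22,-0.03,0,0,0.15,1],
    [0.15,0.22,-0.02,0,0,0.15,1],
    [0.16,0.22,-0.02,0.01,0,0.14,1],
    [0,0,0,0,0,0,1],
    [0,0,0,0,0,0,1],
    [0,0,0,0,0,0,1],
    [0,0,0,0,0,0,1],
  ],
)

```text
time: 14.03
eef_pos: [0.5285, -0.2713, 0.1247]
eef_rot: [-89.9, 55.0, -10.1]
contact_force: [0.4, 0.9, -1.1]
width: 0.207
```

Emit:
play_rows(
  motion=[
    [0,0,0,0,0,0,1],
    [0,0,0,0,0,0,1],
    [0,0,0,0,0,0,1],
    [0,0,0,0,0,0,1],
  ],
)

```text
time: 14.37
eef_pos: [0.5284, -0.2713, 0.1246]
eef_rot: [-89.9, 55.0, -10.1]
contact_force: [-0.2, -0.6, -0.4]
width: 0.21
```

Run:
```python
from fk import *
s=readout.observe();print(s['joint_pos'],s['eef_pos'],s['eef_rot'],s['width'],s['contact_force'])
im=viewer.get_image('wrist');cv2.imwrite('pics/w6.png',im)
d=np.radians; Qf=tool(35,d(-10))
print(plan([([.529,-.27,.1065],Qf,6)],1)[0])
```

```text
[ 49.68687156  32.6381684  -25.94015313 126.37994651 170.73467222
   9.65740975 -59.04284394] [ 0.52838417 -0.27126931  0.12460457] [-89.93130726  54.99337638 -10.06306102] 0.21025493987938954 [-0.1936031  -0.57882279 -0.38074566]
[[0.1,0.07,0.01,-0,-0,0,1],[0.1,0.06,0.01,-0.01,-0,0,1],[0.1,0.07,0.01,0,-0,0,1],[0.1,0.07,0,-0,-0,0,1],[0.1,0.06,0.01,-0,-0,0,1],[0.1,0.07,0.01,-0.01,-0,0,1]]
[ 0.52901439 -0.27005151  0.10654426]
```

View pics/w6.png

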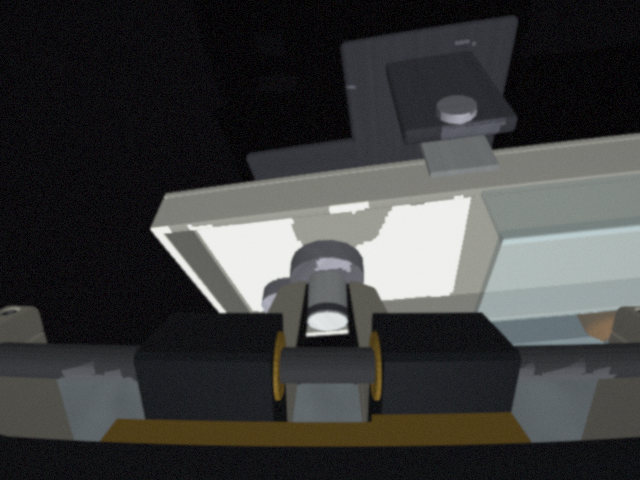

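Emit:
play_rows(
  motion=[
    [0.1,0.07,0.01,0,0,0,1],
    [0.1,0.06,0.01,-0.01,0,0,1],
    [0.1,0.07,0.01,0,0,0,1],
    [0.1,0.07,0,0,0,0,1],
    [0.1,0.06,0.01,0,0,0,1],
    [0.1,0.07,0.01,-0.01,0,0,1],
    [0,0,0,0,0,0,1],
    [0,0,0,0,0,0,1],
    [0,0,0,0,0,0,1],
    [0,0,0,0,0,0,1],
  ],
)

```text
time: 15.25
eef_pos: [0.5291, -0.2701, 0.1066]
eef_rot: [-90.1, 55.0, -10.1]
contact_force: [-0.7, 0.2, -0.5]
width: 0.203
```

Run:
```python
from fk import *
s=readout.observe();print(s['joint_pos'],s['eef_pos'],s['eef_rot'],s['width'],s['contact_force'])
im=viewer.get_image('scene');cv2.imwrite('pics/s7.png',cv2.resize(im[150:290,320:480],None,fx=4,fy=4))
```

```text
[ 49.07317122  34.83860066 -25.57632914 127.16667115 171.00104518
  12.62650931 -58.72764623] [ 0.52913001 -0.27008573  0.10664935] [-90.07835389  54.98347512 -10.06527075] 0.2028189458088299 [-0.65721102  0.16111932 -0.50915145]
```

View pics/s7.png

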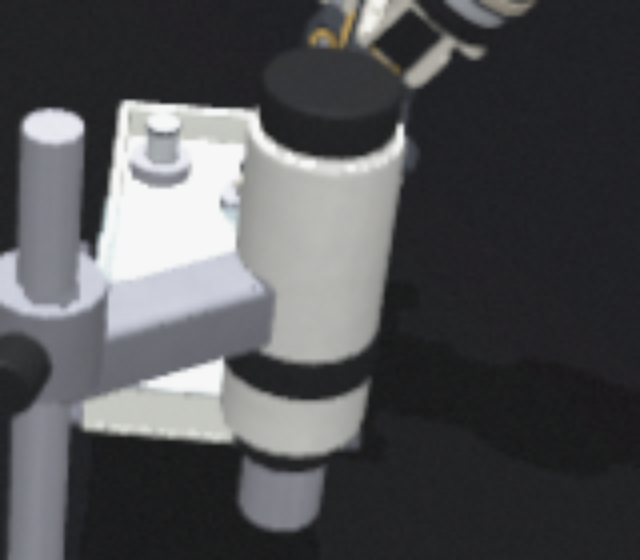

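Emit:
play_rows(
  motion=[
    [0.035,0.025,0,0,0,0,1],
    [0,0,0,0,0,0,1],
    [0,0,0,0,0,0,1],
  ],
)

```text
time: 15.55
eef_pos: [0.529, -0.2701, 0.1054]
eef_rot: [-90.1, 55.0, -10.1]
contact_force: [0.1, -0.4, -0.6]
width: 0.208
```

Emit:
play_rows(
  motion=[
    [0.035,0.025,0,0,0,0,1],
    [0,0,0,0,0,0,1],
    [0,0,0,0,0,0,1],
  ],
)

```text
time: 15.8
eef_pos: [0.5293, -0.2702, 0.1046]
eef_rot: [-90.1, 55.0, -10.1]
contact_force: [-0.5, -0.2, -0.9]
width: 0.211
```

Emit:
play_rows(
  motion=[
    [0.035,0.025,0,0,0,0,1],
    [0,0,0,0,0,0,1],
    [0,0,0,0,0,0,1],
  ],
)

```text
time: 16.05
eef_pos: [0.5301, -0.2705, 0.1045]
eef_rot: [-90.2, 54.8, -10.2]
contact_force: [-1.8, 0.0, 5.9]
width: 0.205
```

Emit:
play_rows(
  motion=[
    [0,0,0,0,0,0,1],
    [0,0,0,0,0,0,1],
  ],
)

```text
time: 16.22
eef_pos: [0.5301, -0.2705, 0.1045]
eef_rot: [-90.2, 54.8, -10.2]
contact_force: [-1.6, 1.2, 5.3]
width: 0.206
```

Emit:
play_rows(
  motion=[
    [-0.02,-0.015,0,0,0,0,1],
    [0,0,0,0,0,0,1],
    [0,0,0,0,0,0,0.75],
    [0,0,0,0,0,0,0.7],
    [0,0,0,0,0,0,0.65],
    [0,0,0,0,0,0,0.6],
    [0,0,0,0,0,0,0.55],
    [0,0,0,0,0,0,0.5],
    [0,0,0,0,0,0,0.5],
    [0,0,0,0,0,0,0.5],
    [0,0,0,0,0,0,0.5],
    [0,0,0,0,0,0,0.5],
  ],
)

```text
time: 17.22
eef_pos: [0.529, -0.27, 0.1039]
eef_rot: [-90.1, 55.0, -10.1]
contact_force: [0.6, -0.5, 0.4]
width: 0.498
```

Run:
```python
from fk import *
s=readout.observe();print(s['joint_pos'],s['eef_pos'],s['eef_rot'],s['width'],s['contact_force'])
im=viewer.get_image('wrist');cv2.imwrite('pics/w8.png',im)
```

```text
[ 49.02388527  35.17593397 -25.53785846 127.27689631 171.05218128
  13.0398568  -58.68633495] [ 0.52902601 -0.27002371  0.10389489] [-90.06520491  55.00198216 -10.05211265] 0.49767062383863314 [ 0.60199087 -0.49907342  0.39848651]
```

View pics/w8.png

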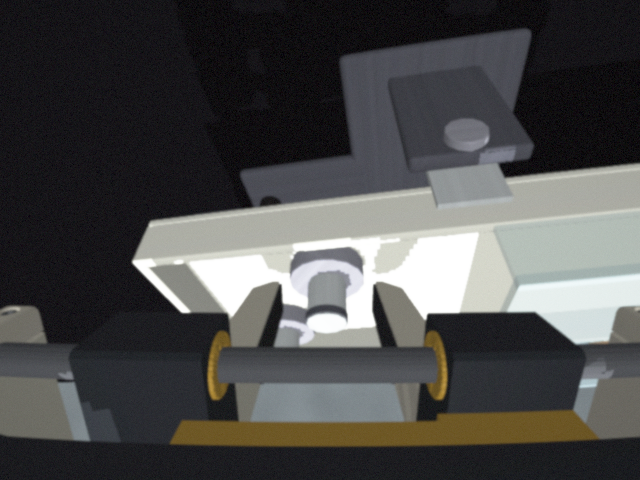

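Run:
```python
from fk import *
q0=np.array([49.02388527,35.17593397,-25.53785846,127.27689631,171.05218128,13.0398568,-58.68633495]); X,M=fk(q0,PX[:8],SG); Q0=M*TT
d=np.radians; x=Q0.as_matrix()[:,0]; print(X,x)
for hd in (-90,90):
  for tl in (0,):
    Qp=tool(tl,d(hd)); Qm=tool(20,d(hd/2))
    print('hd',hd,)
    follow(q0,[(X-.1*x,Q0,0),([.50,-.15,.26],tool(20,d(-40 if hd<0 else 30)),0),([.547,-.041,.22],Qp,0),([.547,-.041,.14],Qp,0),([.547,-.03,.063],Qp,0)],X,Q0,3)
```

```text
[ 0.53604338 -0.27590252  0.10583862] [ 0.5640656  -0.10363583 -0.81920059]
hd -90
[ 0.517 -0.272  0.133] [ 52.  31. -28. 129. 171.  10. -59.] 10.0 err 0.0
[ 0.498 -0.269  0.16 ] [ 56.  27. -30. 130. 172.   7. -60.] 6.6 err 0.0
[ 0.48  -0.266  0.188] [ 60.  23. -34. 130. 172.   3. -60.] 2.6 err 0.0
[ 0.486 -0.227  0.212] [ 72.  29. -69. 127.  77.  30.  17.] 30.2 err 0.0
[ 0.493 -0.189  0.236] [ 65.  27. -71. 122.  63.  42.  15.] 42.1 err 0.0
[ 0.5  -0.15  0.26] [ 57.  27. -70. 114.  52.  54.  10.] 54.2 err 0.0
[ 0.516 -0.114  0.247] [ 47.  30. -65. 108.  46.  61.  -4.] 60.5 err 0.0
[ 0.531 -0.077  0.233] [ 40.  33. -60. 102.  39.  64. -17.] 64.3 err 0.0
[ 0.547 -0.041  0.22 ] [ 36.  36. -57.  98.  33.  66. -30.] 65.5 err 0.0
[ 0.547 -0.041  0.193] [ 35.  38. -55. 100.  34.  62. -32.] 62.5 err 0.0
[ 0.547 -0.041  0.167] [ 34.  39. -54. 102.  36.  59. -33.] 59.5 err 0.0
[ 0.547 -0.041  0.14 ] [ 33.  41. -52. 103.  38.  57. -35.] 56.5 err 0.0
[ 0.547 -0.037  0.114] [ 32.  43. -51. 105.  41.  54. -37.] 53.7 err 0.0
[ 0.547 -0.034  0.089] [ 30.  45. -49. 106.  43.  51. -39.] 51.0 err 0.0

[... 468 characters left out ...]
 33. -77. 111.  31.  46. 105.] 45.7 err 0.0
[ 0.516 -0.114  0.247] [ 63.  37. -77. 107.  36.  55. 115.] 54.8 err 0.0
[ 0.531 -0.077  0.233] [ 53.  41. -76. 103.  41.  64. 126.] 63.8 err 0.0
[ 0.547 -0.041  0.22 ] [ 43.  44. -75.  99.  46.  72. 137.] 72.2 err 0.0
[ 0.547 -0.041  0.193] [ 42.  46. -74. 101.  48.  70. 135.] 69.6 err 0.0
[ 0.547 -0.041  0.167] [ 42.  47. -72. 103.  50.  67. 134.] 67.1 err 0.0
[ 0.547 -0.041  0.14 ] [ 41.  49. -70. 105.  52.  65. 132.] 64.7 err 0.0
[ 0.547 -0.037  0.114] [ 39.  51. -68. 107.  55.  62. 129.] 62.4 err 0.0
[ 0.547 -0.034  0.089] [ 38.  52. -67. 108.  57.  60. 127.] 60.2 err 0.0
[ 0.547 -0.03   0.063] [ 37.  54. -65. 109.  60.  58. 125.] 58.1 err 0.0
```

Run:
```python
from fk import *
q0=np.array([49.02388527,35.17593397,-25.53785846,127.27689631,171.05218128,13.0398568,-58.68633495]); X,M=fk(q0,PX[:8],SG); Q0=M*TT
d=np.radians; x=Q0.as_matrix()[:,0]
for hd,tl,xx in ((-10,42,.51),(-10,35,.51),(-10,40,.53)):
    Qp=tool(tl,d(hd)); Qm=tool(43,d(-10))
    print('hd',hd,tl,xx)
    follow(q0,[(X-.05*x,Qm,0),([.55,-.24,.205],Qm,0),([.56,-.10,.21],Qm,0),([xx,-.035,.16],Qp,0),([xx,-.03,.063],Qp,0)],X,Q0,3)
```

```text
hd -10 42 0.51
[ 0.527 -0.274  0.119] [ 53.  34. -29. 130. 173.  16. -60.] 16.4 err 0.0
[ 0.517 -0.272  0.133] [ 57.  34. -33. 133. 175.  20. -61.] 19.7 err 0.0
[ 0.508 -0.271  0.147] [ 60.  33. -36. 135. 178.  23. -62.] 23.0 err 0.0
[ 0.522 -0.26   0.166] [ 58.  30. -36. 133. 176.  20. -63.] 19.6 err 0.0
[ 0.536 -0.25   0.186] [ 56.  28. -35. 131. 173.  16. -63.] 16.2 err 0.0
[ 0.55  -0.24   0.205] [ 53.  25. -34. 129. 171.  13. -64.] 12.7 err 0.0
[ 0.553 -0.193  0.207] [ 44.  23. -30. 132. 165.  15. -64.] 15.3 err 0.0
[ 0.557 -0.147  0.208] [ 34.  22. -26. 133. 158.  17. -63.] 17.5 err 0.0
[ 0.56 -0.1   0.21] [ 24.  20. -22. 134. 149.  19. -60.] 19.3 err 0.0
[ 0.543 -0.078  0.193] [ 21.  22. -23. 138. 148.  24. -62.] 24.4 err 0.0
[ 0.527 -0.057  0.177] [ -5.  21.   7. 139. 170.  21. -89.] 20.6 err 7.8
[ 0.51  -0.035  0.16 ] [-14.  22.  13. 139. 169.  19. -92.] 18.8 err 17.9
[ 0.51  -0.033  0.128] [-13.  27.  12. 139. 170.  22. -94.] 22.2 err 24.3
[ 0.51  -0.032  0.095] [-12.  32.  11. 139. 171.  26. -96.] 26.1 err 30.8
[ 0.51  -0.03   0.063] [-12.  37.  10. 139. 171.  31. -97.] 30.
[... 1529 characters left out ...]
 25. -34. 129. 171.  13. -64.] 12.7 err 0.0
[ 0.553 -0.193  0.207] [ 44.  23. -30. 132. 165.  15. -64.] 15.3 err 0.0
[ 0.557 -0.147  0.208] [ 34.  22. -26. 133. 158.  17. -63.] 17.5 err 0.0
[ 0.56 -0.1   0.21] [ 24.  20. -22. 134. 149.  19. -60.] 19.3 err 0.0
[ 0.55  -0.078  0.193] [ 20.  22. -22. 136. 146.  22. -61.] 22.5 err 0.0
[ 0.54  -0.057  0.177] [ 17.  23. -22. 138. 143.  26. -61.] 25.8 err 0.0
[ 0.53  -0.035  0.16 ] [ -9.  23.   8. 139. 166.  21. -88.] 21.1 err 3.7
[ 0.53  -0.033  0.128] [-11.  28.  10. 139. 171.  24. -94.] 24.1 err 10.0
[ 0.53  -0.032  0.095] [-11.  33.   9. 139. 172.  28. -96.] 27.8 err 15.7
[ 0.53  -0.03   0.063] [-10.  38.   9. 139. 172.  32. -97.] 32.0 err 20.4
```

Run:
```python
from fk import *
q0=np.array([49.02388527,35.17593397,-25.53785846,127.27689631,171.05218128,13.0398568,-58.68633495]); X,M=fk(q0,PX[:8],SG); Q0=M*TT
d=np.radians; x=Q0.as_matrix()[:,0]
q1=follow(q0,[(X-.05*x,tool(43,d(-10)),0),([.54,-.25,.20],tool(43,d(-10)),0)],X,Q0,3,False)
Qp=tool(0,d(-90))
for seed in ([36,36,-57,98,33,66,-30],[8,30,0,95,0,55,85],[15,30,-20,95,20,55,60]):
  q2,e=ik(np.array(seed,float),np.array([.547,-.041,.25]),Qp); print(q1.round(),q2.round(),e)
  for i in range(7):
    q=q1+(q2-q1)*i/6; P,M=fk(q,PX[:8],SG); T=(M*TT).as_matrix(); xx=T[:,0]; z=T[:,2]
    print(q.round(0),P.round(3),'hd',np.degrees(np.arctan2(xx[1],xx[0])).round(),'tilt',np.degrees(np.arccos(-xx[2])).round(),'z',z.round(2))
```

```text
[ 56.  26. -35. 130. 173.  13. -64.] [ 37.  35. -58.  95.  31.  69. -29.] 9.819995409425056e-06
[ 56.  26. -35. 130. 173.  13. -64.] [ 0.54 -0.25  0.2 ] hd -10.0 tilt 43.0 z [0.17 0.98 0.  ]
[ 53.  28. -39. 124. 149.  23. -58.] [ 0.612 -0.278  0.253] hd -19.0 tilt 52.0 z [0.4  0.91 0.12]
[ 50.  29. -43. 118. 126.  32. -52.] [ 0.647 -0.302  0.285] hd -29.0 tilt 55.0 z [0.61 0.75 0.24]
[ 46.  30. -47. 112. 102.  41. -46.] [ 0.649 -0.303  0.286] hd -40.0 tilt 51.0 z [0.78 0.53 0.33]
[ 43.  32. -51. 107.  78.  51. -40.] [ 0.629 -0.263  0.265] hd -48.0 tilt 39.0 z [0.9  0.27 0.33]
[ 40.  33. -54. 101.  55.  60. -34.] [ 0.593 -0.172  0.242] hd -53.0 tilt 22.0 z [0.98 0.07 0.21]
[ 37.  35. -58.  95.  31.  69. -29.] [ 0.547 -0.041  0.25 ] hd -21.0 tilt 0.0 z [ 1. -0.  0.]
[ 56.  26. -35. 130. 173.  13. -64.] [-11.  26.  19.  95.  -9.  62.  12.] 0.00012570918207685617
[ 56.  26. -35. 130. 173.  13. -64.] [ 0.54 -0.25  0.2 ] hd -10.0 tilt 43.0 z [0.17 0.98 0.  ]
[ 45.  26. -26. 124. 143.  21. -51.] [ 0.581 -0.319  0.23 ] hd -29.0 tilt 48.0 z [ 0.48  0.88 -0.01]
[ 34.  26. -17. 118. 112.  30. -
[... 517 characters left out ...]
3. 61. -0.] 9.17393705826175e-05
[ 56.  26. -35. 130. 173.  13. -64.] [ 0.54 -0.25  0.2 ] hd -10.0 tilt 43.0 z [0.17 0.98 0.  ]
[ 48.  26. -30. 124. 145.  21. -53.] [ 0.59  -0.306  0.24 ] hd -26.0 tilt 50.0 z [0.45 0.89 0.03]
[ 39.  26. -26. 118. 116.  29. -43.] [ 0.601 -0.35   0.266] hd -42.0 tilt 51.0 z [0.7  0.71 0.07]
[ 31.  26. -21. 112.  88.  37. -32.] [ 0.583 -0.355  0.27 ] hd -57.0 tilt 47.0 z [0.88 0.47 0.1 ]
[ 23.  25. -16. 107.  59.  45. -21.] [ 0.557 -0.306  0.255] hd -70.0 tilt 37.0 z [0.97 0.23 0.09]
[ 14.  25. -11. 101.  31.  53. -11.] [ 0.542 -0.198  0.239] hd -80.0 tilt 21.0 z [1.   0.06 0.05]
[ 6. 25. -6. 95.  3. 61. -0.] [ 0.547 -0.041  0.25 ] hd 80.0 tilt 0.0 z [1. 0. 0.]
```

```bash
cat > path.py <<'E'
from fk import *
d=np.radians
WP=[([.58,-.31,.235],tool(49,d(-28)),7),([.58,-.355,.26],tool(49,d(-55)),6),([.55,-.29,.25],tool(36,d(-76)),6),([.547,-.17,.245],tool(18,d(-88)),7),([.547,-.041,.22],tool(0,d(-90)),8)]
E
python3 - <<'E'
from path import *
q0=np.array([49.02388527,35.17593397,-25.53785846,127.27689631,171.05218128,13.0398568,-58.68633495]); X,M=fk(q0,PX[:8],SG); Q0=M*TT
x=Q0.as_matrix()[:,0]
q=follow(q0,[(X-.05*x,tool(43,d(-10)),0),([.54,-.25,.20],tool(43,d(-10)),0)]+WP+[([.547,-.041,.14],tool(0,d(-90)),0),([.547,-.03,.063],tool(0,d(-90)),0)],X,Q0,2)
E
```

```text
[ 0.522 -0.273  0.126] [ 55.  34. -31. 131. 174.  18. -60.] 18.1 err 0.0
[ 0.508 -0.271  0.147] [ 60.  33. -36. 135. 178.  23. -62.] 23.0 err 0.0
[ 0.524 -0.26   0.173] [ 58.  29. -36. 133. 176.  18. -63.] 18.2 err 0.0
[ 0.54 -0.25  0.2 ] [ 56.  26. -35. 130. 173.  13. -64.] 13.3 err 0.0
[ 0.56  -0.28   0.218] [ 48.  25. -27. 128. 164.  17. -64.] 17.0 err 0.0
[ 0.58  -0.31   0.235] [ 39.  24. -19. 125. 152.  20. -63.] 20.0 err 0.0
[ 0.58  -0.332  0.248] [ 24.  24.  -5. 121. 125.  21. -50.] 21.2 err 0.0
[ 0.58  -0.355  0.26 ] [ 20.  25.  -5. 115.  96.  30. -33.] 29.5 err 0.0
[ 0.565 -0.322  0.255] [ 20.  25. -11. 111.  71.  40. -21.] 39.7 err 0.0
[ 0.55 -0.29  0.25] [ 19.  26. -15. 105.  56.  50. -17.] 50.1 err 0.0
[ 0.548 -0.23   0.248] [ 20.  27. -19. 101.  43.  57. -15.] 56.6 err 0.0
[ 0.547 -0.17   0.245] [ 20.  27. -23.  97.  32.  62. -15.] 61.7 err 0.0
[ 0.547 -0.106  0.232] [ 21.  28. -27.  97.  24.  61. -14.] 61.1 err 0.0
[ 0.547 -0.041  0.22 ] [ 22.  29. -31.  98.  17.  59. -14.] 59.0 err 0.0
[ 0.547 -0.041  0.18 ] [ 21.  32. -29. 101.  19.  54. -16.] 53.8 err 0.0
[ 0.547 -0.041  0.14 ] [ 20.  34. -28. 103.  21.  49. -18.] 48.6 err 0.0
[ 0.547 -0.036  0.102] [ 18.  37. -26. 105.  23.  44. -20.] 43.7 err 0.0
[ 0.547 -0.03   0.063] [ 16.  40. -24. 107.  25.  39. -22.] 38.9 err 0.0
```

Run:
```python
from path import *
p,r=pose(); x=r.as_matrix()[:,0]; print(p)
s=plan([(p-.055*x,tool(43,d(-10)),7),([.535,-.25,.21],tool(43,d(-10)),4)],.5)
```

```text
[ 0.52901074 -0.27003625  0.10386807]
[[-0.31,0,-0,0,-0,-0.17,0.5],[-0.32,-0.01,0,0,-0,-0.16,0.5],[-0.31,-0.01,0,0,-0,-0.17,0.5],[-0.32,-0.02,0,0,-0,-0.17,0.5],[-0.31,-0.02,0,0,-0,-0.16,0.5],[-0.31,-0.03,0,0,-0,-0.17,0.5],[-0.31,-0.04,0,0,-0,-0.16,0.5],[-0.22,-0.67,0.21,0,-0,-0,0.5],[-0.21,-0.66,0.2,0,-0,-0,0.5],[-0.22,-0.67,0.21,0,-0,-0,0.5],[-0.22,-0.66,0.21,0,-0,-0,0.5]]
```

Emit:
play_rows(
  motion=[
    [-0.31,0,0,0,0,0,0.5],
    [-0.32,-0.01,0,0,0,-0.16,0.5],
    [-0.31,-0.01,0,0,0,-0.17,0.5],
    [-0.32,-0.02,0,0,0,-0.17,0.5],
    [-0.31,-0.02,0,0,0,-0.16,0.5],
    [-0.31,-0.03,0,0,0,-0.17,0.5],
    [-0.31,-0.04,0,0,0,-0.16,0.5],
    [-0.22,-0.67,0.21,0,0,-0.17,0.5],
    [-0.21,-0.66,0.2,0,0,0,0.5],
    [-0.22,-0.67,0.21,0,0,0,0.5],
    [-0.22,-0.66,0.21,0,0,0,0.5],
  ],
)

```text
time: 18.18
eef_pos: [0.5372, -0.2495, 0.2125]
eef_rot: [-90.1, 46.9, -10.0]
contact_force: [-0.0, -1.2, -0.2]
width: 0.498
```

Run:
```python
from path import *
s=readout.observe();print(s['time'],s['joint_pos'].round(1),s['eef_pos'],s['eef_rot'])
im=viewer.get_image('wrist');cv2.imwrite('pics/w9.png',im)
plan(WP[:2],.5)
```

```text
18.1833 [ 56.2  24.7 -35.4 128.1 172.1  10.3 -63. ] [ 0.53717664 -0.24953261  0.21254431] [-90.05650911  46.92219651 -10.02051245]
[[0.12,-0.27,-0.31,0.26,0.27,-0.11,0.5],[0.13,-0.28,-0.29,0.27,0.27,-0.11,0.5],[0.15,-0.29,-0.28,0.26,0.27,-0.11,0.5],[0.16,-0.29,-0.27,0.27,0.27,-0.11,0.5],[0.17,-0.3,-0.25,0.26,0.27,-0.11,0.5],[0.18,-0.3,-0.24,0.27,0.27,-0.11,0.5],[0.19,-0.31,-0.22,0.26,0.27,-0.11,0.5],[-0,-0.22,-0.26,0.43,0.49,-0,0.5],[0.01,-0.23,-0.26,0.43,0.5,-0,0.5],[0.03,-0.25,-0.24,0.43,0.49,-0,0.5],[0.04,-0.25,-0.22,0.43,0.5,-0,0.5],[0.05,-0.27,-0.21,0.43,0.49,-0,0.5]]
[[0.07,-0.28,-0.19,0.43,0.49,-0,0.5]]
```

View pics/w9.png

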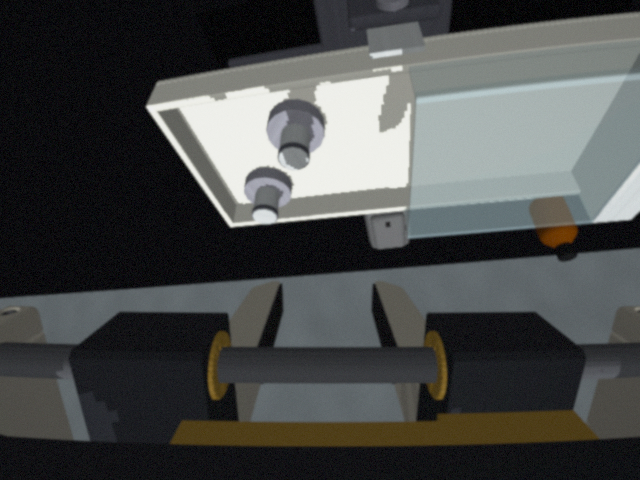

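Emit:
play_rows(
  motion=[
    [0.12,-0.27,-0.31,0.26,0.27,-0.11,0.5],
    [0.13,-0.28,-0.29,0.27,0.27,-0.11,0.5],
    [0.15,-0.29,-0.28,0.26,0.27,-0.11,0.5],
    [0.16,-0.29,-0.27,0.27,0.27,-0.11,0.5],
    [0.17,-0.3,-0.25,0.26,0.27,-0.11,0.5],
    [0.18,-0.3,-0.24,0.27,0.27,-0.11,0.5],
    [0.19,-0.31,-0.22,0.26,0.27,-0.11,0.5],
  ],
)

```text
time: 18.82
eef_pos: [0.5753, -0.3114, 0.2282]
eef_rot: [-90.0, 41.6, -28.3]
contact_force: [-0.1, 0.6, -0.3]
width: 0.499
```

Run:
```python
from path import *
s=readout.observe();print(s['time'],s['joint_pos'].round(1),s['eef_pos'],s['eef_rot'])
plan(WP[1:3],.8)
```

```text
18.8167 [ 37.2  24.6 -15.9 124.7 153.3  19.2 -63.3] [ 0.57525506 -0.31136864  0.22823413] [-89.99907784  41.59815373 -28.26405617]
[[-0.02,-0.27,-0.24,0.43,0.49,-0.01,0.8],[0,-0.28,-0.23,0.43,0.48,-0.02,0.8],[0.01,-0.29,-0.21,0.42,0.49,-0.01,0.8],[0.02,-0.3,-0.2,0.43,0.49,-0.02,0.8],[0.04,-0.31,-0.18,0.43,0.48,-0.01,0.8],[0.04,-0.32,-0.16,0.43,0.49,-0.02,0.8],[-0.31,0.36,0.09,0.38,0.35,0.31,0.8],[-0.3,0.37,0.05,0.37,0.34,0.31,0.8],[-0.29,0.38,0.03,0.38,0.35,0.32,0.8],[-0.27,0.4,-0,0.37,0.34,0.31,0.8],[-0.26,0.41,-0.04,0.38,0.35,0.31,0.8],[-0.24,0.41,-0.06,0.37,0.34,0.31,0.8]]
```

Emit:
play_rows(
  motion=[
    [-0.02,-0.27,-0.24,0.43,0.49,-0.01,0.8],
    [0,-0.28,-0.23,0.43,0.48,-0.02,0.8],
    [0.01,-0.29,-0.21,0.42,0.49,-0.01,0.8],
    [0.02,-0.3,-0.2,0.43,0.49,-0.02,0.8],
    [0.04,-0.31,-0.18,0.43,0.48,-0.01,0.8],
    [0.04,-0.32,-0.16,0.43,0.49,-0.02,0.8],
  ],
)

```text
time: 19.32
eef_pos: [0.5802, -0.3526, 0.2588]
eef_rot: [-90.0, 41.0, -54.0]
contact_force: [0.0, 0.2, -0.5]
width: 0.204
```

Run:
```python
from path import *
s=readout.observe();print(s['time'],s['joint_pos'].round(1),s['eef_pos'],s['eef_rot'])
plan(WP[2:4],1)
```

```text
19.3167 [  1.   26.   22.9 116.4  98.   16.7 -38. ] [ 0.58018587 -0.3525934   0.2588175 ] [-89.9731639   41.03630622 -54.00922191]
[[-0.31,0.34,0.08,0.39,0.36,0.31,1],[-0.29,0.36,0.06,0.4,0.36,0.31,1],[-0.28,0.37,0.02,0.39,0.36,0.31,1],[-0.27,0.38,-0.01,0.39,0.36,0.31,1],[-0.26,0.39,-0.04,0.4,0.36,0.31,1],[-0.23,0.4,-0.06,0.39,0.37,0.31,1],[-0.37,0.56,0.15,0.22,0.11,0.37,1],[-0.35,0.58,0.13,0.23,0.12,0.38,1],[-0.32,0.59,0.11,0.22,0.11,0.37,1],[-0.3,0.62,0.08,0.22,0.11,0.37,1],[-0.27,0.62,0.07,0.22,0.11,0.37,1],[-0.24,0.64,0.05,0.23,0.12,0.38,1]]
[[-0.22,0.66,0.03,0.22,0.11,0.37,1]]
```

Emit:
play_rows(
  motion=[
    [-0.31,0.34,0.08,0.39,0.36,0.31,1],
    [-0.29,0.36,0.06,0.4,0.36,0.31,1],
    [-0.28,0.37,0.02,0.39,0.36,0.31,1],
    [-0.27,0.38,-0.01,0.39,0.36,0.31,1],
    [-0.26,0.39,-0.04,0.4,0.36,0.31,1],
    [-0.23,0.4,-0.06,0.39,0.37,0.31,1],
  ],
)

```text
time: 19.82
eef_pos: [0.5509, -0.3017, 0.2495]
eef_rot: [-89.8, 52.1, -73.0]
contact_force: [0.7, 0.0, -0.9]
width: 0.008
```

Run:
```python
from path import *
s=readout.observe();print(s['time'],s['joint_pos'].round(1),s['eef_pos'],s['eef_rot'])
plan([WP[3],([.547,-.06,.23],tool(0,d(-90)),8)],1)
```

```text
19.8167 [  0.5  25.6  14.6 108.1  47.6  36.6  -7.2] [ 0.55090989 -0.30172533  0.24946569] [-89.76739697  52.06852517 -73.00991212]
[[-0.43,0.59,0.2,0.27,0.15,0.41,1],[-0.4,0.61,0.17,0.27,0.15,0.41,1],[-0.37,0.64,0.14,0.27,0.14,0.41,1],[-0.34,0.67,0.11,0.28,0.15,0.42,1],[-0.31,0.68,0.09,0.27,0.15,0.41,1],[-0.28,0.69,0.06,0.27,0.15,0.41,1],[-0.24,0.72,0.03,0.27,0.14,0.41,1],[-0.1,0.55,0.02,0.04,0.01,0.33,1],[-0.08,0.54,0.02,0.03,0,0.32,1],[-0.05,0.56,0.01,0.04,0.01,0.33,1],[-0.04,0.55,0.01,0.04,0,0.33,1],[-0.01,0.55,0.01,0.03,0.01,0.33,1]]
[[0.01,0.56,0.01,0.04,0.01,0.32,1],[0.03,0.55,0,0.03,0,0.33,1],[0.06,0.55,0,0.04,0.01,0.33,1]]
```

Emit:
play_rows(
  motion=[
    [-0.43,0.59,0.2,0.27,0.15,0.41,1],
    [-0.4,0.61,0.17,0.27,0.15,0.41,1],
    [-0.37,0.64,0.14,0.27,0.14,0.41,1],
    [-0.34,0.67,0.11,0.28,0.15,0.42,1],
    [-0.31,0.68,0.09,0.27,0.15,0.41,1],
    [-0.28,0.69,0.06,0.27,0.15,0.41,1],
    [-0.24,0.72,0.03,0.27,0.14,0.41,1],
    [-0.1,0.55,0.02,0.04,0.01,0.33,1],
    [-0.08,0.54,0.02,0.03,0,0.32,1],
    [-0.05,0.56,0.01,0.04,0.01,0.33,1],
    [-0.04,0.55,0.01,0.04,0,0.33,1],
    [-0.01,0.55,0.01,0.03,0.01,0.33,1],
  ],
)

```text
time: 20.82
eef_pos: [0.5467, -0.1018, 0.2352]
eef_rot: [-88.9, 83.2, -88.1]
contact_force: [0.0, 0.5, -0.2]
width: 0.003
```

Emit:
play_rows(
  motion=[
    [0.01,0.56,0.01,0.04,0.01,0.32,1],
    [0.03,0.55,0,0.03,0,0.33,1],
    [0.06,0.55,0,0.04,0.01,0.33,1],
    [0,0,0,0,0,0,1],
    [0,0,0,0,0,0,1],
    [0,0,0,0,0,0,1],
    [0,0,0,0,0,0,1],
    [0,0,0,0,0,0,1],
  ],
)

```text
time: 21.48
eef_pos: [0.5465, -0.0624, 0.2291]
eef_rot: [-85.7, 89.8, -85.6]
contact_force: [0.5, -0.1, 0.4]
width: 0.007
```

Run:
```python
from path import *
s=readout.observe();print(s['time'],s['joint_pos'].round(1),s['eef_pos'],s['eef_rot'],s['contact_force'])
W=cam('wrist');im=viewer.get_image('wrist');cv2.imwrite('pics/w10.png',im); print(viewer.mark_of('wrist','tray_lip')); 
im=viewer.get_image('top');cv2.imwrite('pics/t10.png',im)
p=s['eef_pos']; print('tcp',proj(W,[p]))
for uv in viewer.mark_of('wrist','tray_lip')[:1]: print(onz(W,[uv['uv']],.135))
```

```text
21.4833 [ 6.8 25.7 -4.1 97.5  2.4 56.9  2. ] [ 0.54650358 -0.06242297  0.22913221] [-85.71260589  89.78805492 -85.63696   ] [ 0.51523389 -0.12870232  0.38727646]
[{'uv': [332.7, 216.9], 'p': 0.86}]
tcp [[327.24796789 298.34039841]]
[[ 0.55071137 -0.03757301  0.135     ]]
```

View pics/w10.png

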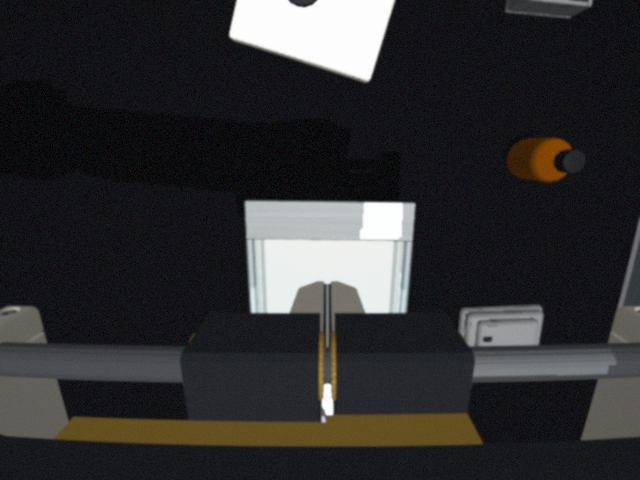

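View pics/t10.png

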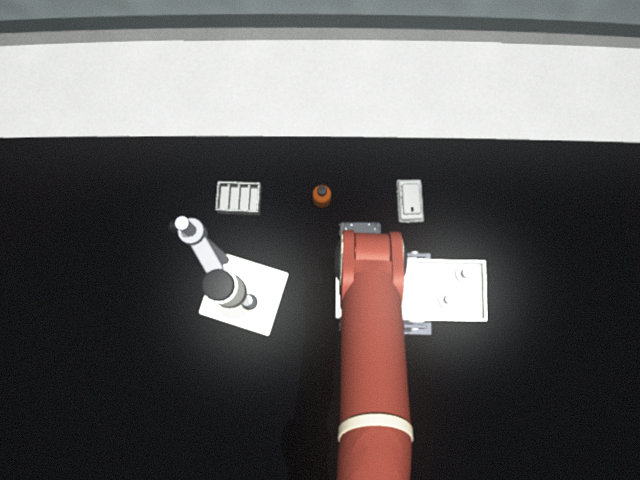

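Run:
```python
from path import *
p,r=pose(); print(p,r.as_matrix().round(3)); W=cam('wrist')
print(onz(W,[(330,201),(330,240),(246,203),(414,203)],.135).round(4))
plan([([.548,-.036,.140],tool(0,d(-90)),6)],1)
```

```text
[ 0.54647029 -0.06223678  0.22902812] [[ 0.    -0.001  1.   ]
 [-0.003  1.     0.001]
 [-1.    -0.003  0.   ]]
[[ 0.5485 -0.0251  0.135 ]
 [ 0.5487 -0.0556  0.135 ]
 [ 0.4848 -0.0267  0.135 ]
 [ 0.6123 -0.0264  0.135 ]]
[[0.59,0.18,0.01,0,0,0,1],[0.6,0.17,0.01,0,0,0.01,1],[0.59,0.18,0.01,0.01,0,0,1],[0.59,0.18,0.01,-0,0,0.01,1],[0.6,0.17,0.01,-0,0,0,1],[0.59,0.18,0.01,0,0,0.01,1]]
```

Emit:
play_rows(
  motion=[
    [0.59,0.18,0.01,0,0,0,1],
    [0.6,0.17,0.01,0,0,0.01,1],
    [0.59,0.18,0.01,0,0,0,1],
    [0.59,0.18,0.01,0,0,0.01,1],
    [0.5,0.17,0.01,0,0,0,1],
    [0.3,0.18,0.01,0,0,0,1],
    [0.2,0,0,0,0,0,1],
    [0,0,0,0,0,0,1],
    [0,0,0,0,0,0,1],
    [0,0,0,0,0,0,1],
  ],
)

```text
time: 22.52
eef_pos: [0.5485, -0.0363, 0.1454]
eef_rot: [-32.0, 89.9, -31.9]
contact_force: [0.2, -0.1, 0.1]
width: 0.004
```

Emit:
play_rows(
  motion=[
    [0.1,0,0,0,0,0,1],
    [0.12,0,0,0,0,0,1],
    [0.14,0.01,0,0,0,0,1],
    [0.15,0.02,0,0,0,0,1],
    [0.16,0.02,0,0,0,0,1],
    [0.16,0.02,0,0,0,0,1],
    [0.16,0.02,0,0,0,0,1],
    [0.16,0.02,0,0,0,0,1],
    [0.16,0.02,0,0,0,0,1],
    [0.16,0.02,0,0,0,0,1],
    [0.16,0.02,0,0,0,0,1],
    [0.16,0.02,0,0,0,0,1],
  ],
)

```text
time: 23.52
eef_pos: [0.5483, -0.0266, 0.101]
eef_rot: [76.0, 89.7, 76.3]
contact_force: [-2.3, 5.9, 9.2]
width: 0.005
```

Emit:
play_rows(
  motion=[
    [0.16,0.02,0,0,0,0,1],
    [0.16,0.02,0,0,0,0,1],
    [0.16,0.02,0,0,0,0,1],
    [0.16,0.02,0,0,0,0,1],
    [0.16,0.02,0,0,0,0,1],
    [0.16,0.02,0,0,0,0,1],
    [0.14,0.01,0,0,0,0,1],
    [0.1,0.01,0,0,0,0,1],
    [0.07,0,0,0,0,0,1],
    [0,0,0,0,0,0,1],
    [0,0,0,0,0,0,1],
    [0,0,0,0,0,0,1],
  ],
)

```text
time: 24.52
eef_pos: [0.5484, -0.0242, 0.0691]
eef_rot: [70.4, 89.8, 70.6]
contact_force: [-2.5, 4.6, 7.6]
width: 0.007
```

Emit:
play_rows(
  motion=[
    [0.08,0,0,0,0,0,1],
    [0,0,0,0,0,0,1],
    [0,0,0,0,0,0,1],
    [0,0,0,0,0,0,1],
    [0,0,0,0,0,0,1],
    [0,0,0,0,0,0,1],
    [0,0,0,0,0,0,1],
    [0,0,0,0,0,0,1],
    [0,0,0,0,0,0,1],
    [0,0,0,0,0,0,1],
    [0,0,0,0,0,0,1],
    [0,0,0,0,0,0,1],
  ],
)

```text
time: 25.52
eef_pos: [0.5484, -0.0244, 0.0669]
eef_rot: [68.7, 89.8, 68.9]
contact_force: [-0.6, 5.0, 5.0]
width: 0.002
```

Run:
```python
from path import *
for c in ('wrist','scene','top'):
    im=viewer.get_image(c);cv2.imwrite(f'pics/{c}11.png',im)
    for q in ('sample','other'): print(c,q,viewer.mark_of(c,q)[:2])
im=cv2.imread('pics/scene11.png'); cv2.imwrite('pics/s11c.png',cv2.resize(im[150:290,310:470],None,fx=4,fy=4))
im=cv2.imread('pics/top11.png'); cv2.imwrite('pics/t11c.png',cv2.resize(im[230:350,310:500],None,fx=4,fy=4))
```

```text
wrist sample []
wrist other []
scene sample []
scene other []
top sample []
top other [{'uv': [443.9, 289.2], 'p': 0.46}]
```

View pics/wrist11.png

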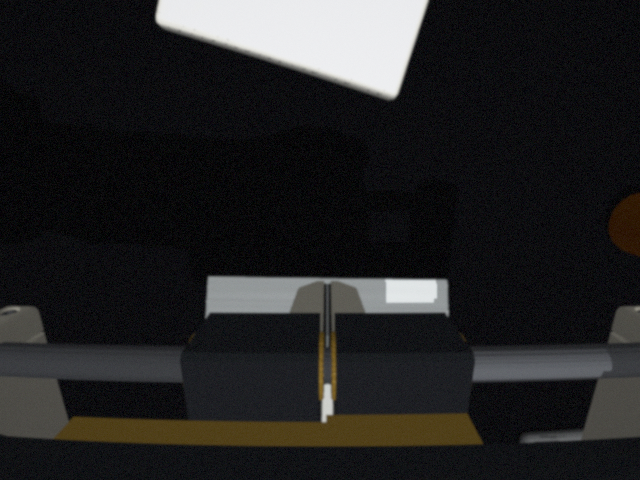

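View pics/s11c.png

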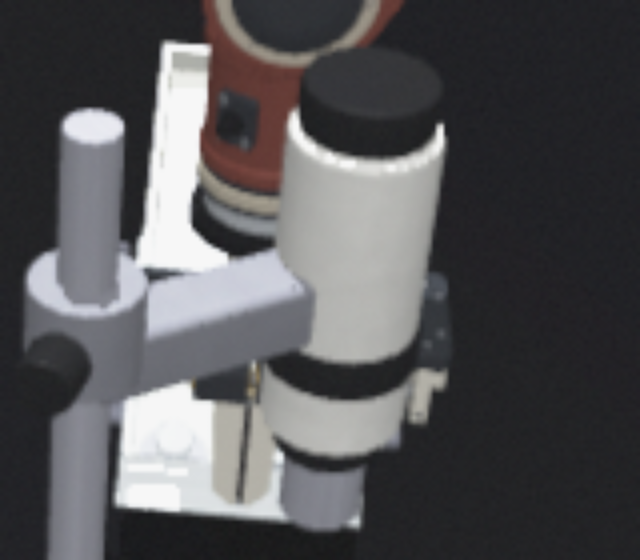

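View pics/t11c.png

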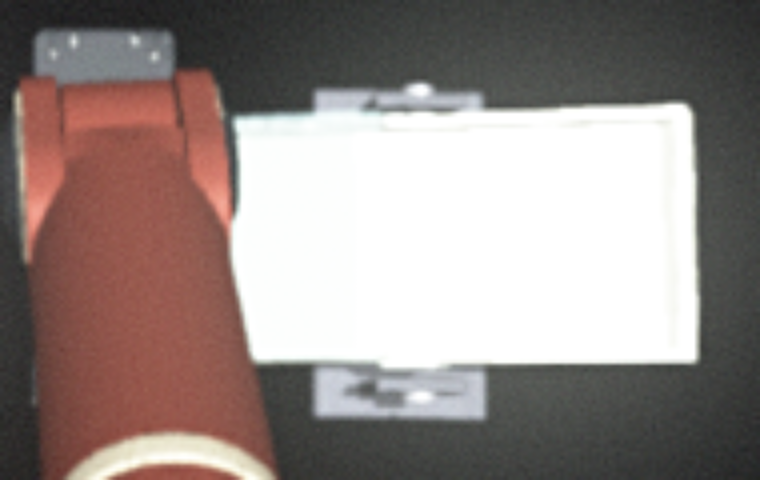

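The open end is empty in the top view, and one holder shows standing under the cover near the end wall in the scene view. Letting the tray come back slowly.

Emit:
play_rows(
  motion=[
    [-0.06,0,0,0,0,0,1],
    [-0.1,-0.01,0,0,0,0,1],
    [-0.14,-0.02,0,0,0,0,1],
    [-0.15,-0.02,0,0,0,0,1],
    [-0.15,-0.02,0,0,0,0,1],
    [-0.15,-0.02,0,0,0,0,1],
    [-0.15,-0.02,0,0,0,0,1],
    [-0.15,-0.02,0,0,0,0,1],
    [-0.15,-0.02,0,0,0,0,1],
    [-0.15,-0.02,0,0,0,0,1],
    [-0.15,-0.02,0,0,0,0,1],
    [-0.15,-0.02,0,0,0,0,1],
  ],
)

```text
time: 26.97
eef_pos: [0.5483, -0.028, 0.1083]
eef_rot: [78.0, 89.7, 78.3]
contact_force: [-0.7, 5.9, 4.5]
width: 0.006
```

Emit:
play_rows(
  motion=[
    [-0.15,-0.02,0,0,0,0,1],
    [-0.15,-0.02,0,0,0,0,1],
    [-0.15,-0.02,0,0,0,0,1],
    [-0.14,-0.02,0,0,0,0,1],
    [-0.12,0,0,0,0,0,1],
    [-0.12,0,0,0,0,0,1],
    [-0.12,0,0,0,0,0,1],
    [-0.12,0,0,0,0,0,1],
    [-0.14,0,0,0,0,0,1],
    [-0.2,0,0,0,0,0,1],
    [-0.4,0,0,0,0,0,1],
    [-0.5,0,0,0,0,0,1],
  ],
)

```text
time: 27.97
eef_pos: [0.547, -0.0353, 0.1649]
eef_rot: [-160.7, 89.8, -160.7]
contact_force: [-0.6, 0.3, -0.0]
width: 0.006
```

Emit:
play_rows(
  motion=[
    [-0.6,0.2,-0.3,0,0,0,1],
    [-0.6,0,-0.6,0,0,0,1],
    [-0.5,0,-0.6,0,0,0,1],
    [-0.3,0,-0.5,0,0,0,1],
    [0,0,0,0,0,0,1],
    [0,0,0,0,0,0,1],
    [0,0,0,0,0,0,1],
    [0,0,0,0,0,0,1],
    [0,0,0,0,0,0,1],
    [0,0,0,0,0,0,1],
  ],
)

```text
time: 28.8
eef_pos: [0.4981, -0.0298, 0.2146]
eef_rot: [-148.3, 89.9, -148.2]
contact_force: [0.8, -0.9, -0.3]
width: 0.005
```

Run:
```python
from path import *
s=readout.observe();print(s['joint_pos'].round(1),s['eef_pos'])
for c in ('wrist','scene','top'):
    im=viewer.get_image(c);cv2.imwrite(f'pics/{c}12.png',im)
    for q in ('sample','other','tray_lip','tray_load','bottle','slidebox','mouse'): print(c,q,[(round(k['p'],2),k['uv']) for k in viewer.mark_of(c,q)[:2]])
im=cv2.imread('pics/scene12.png'); cv2.imwrite('pics/s12c.png',cv2.resize(im[150:290,310:470],None,fx=4,fy=4))
im=cv2.imread('pics/top12.png'); cv2.imwrite('pics/t12c.png',cv2.resize(im[230:350,310:500],None,fx=4,fy=4))
```

```text
[  4.1  22.2  -4.5 106.3   2.2  51.6  -1.3] [ 0.49813185 -0.0298303   0.21459   ]
wrist sample []
wrist other []
wrist tray_lip [(0.74, [393.6, 265.6])]
wrist tray_load []
wrist bottle []
wrist slidebox []
wrist mouse [(0.91, [536.5, 354.6])]
scene sample []
scene other []
scene tray_lip [(0.64, [375.2, 243.7])]
scene tray_load [(0.68, [262.5, 298.5]), (0.6, [374.0, 199.6])]
scene bottle [(0.72, [261.3, 297.3]), (0.3, [375.6, 201.5])]
scene slidebox [(0.61, [245.0, 367.8])]
scene mouse [(0.74, [279.3, 240.3])]
top sample [(0.25, [320.6, 198.0])]
top other [(0.28, [243.2, 303.0])]
top tray_lip []
top tray_load [(0.8, [449.2, 290.6]), (0.71, [409.9, 201.9])]
top bottle [(0.68, [322.0, 201.2])]
top slidebox [(0.64, [239.1, 195.5])]
top mouse [(0.56, [408.8, 203.6])]
```

View pics/wrist12.png

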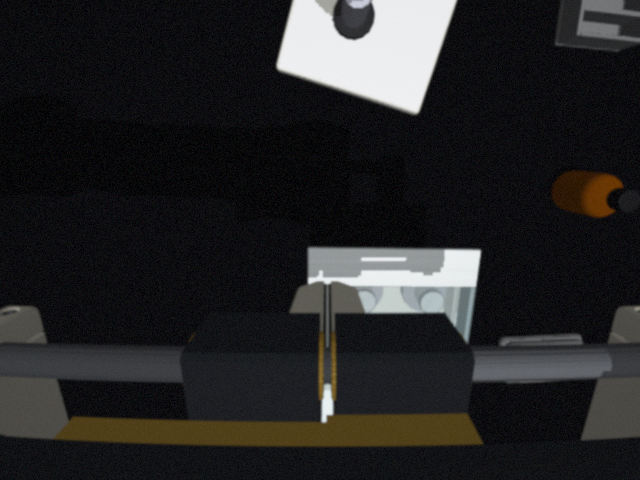

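View pics/s12c.png

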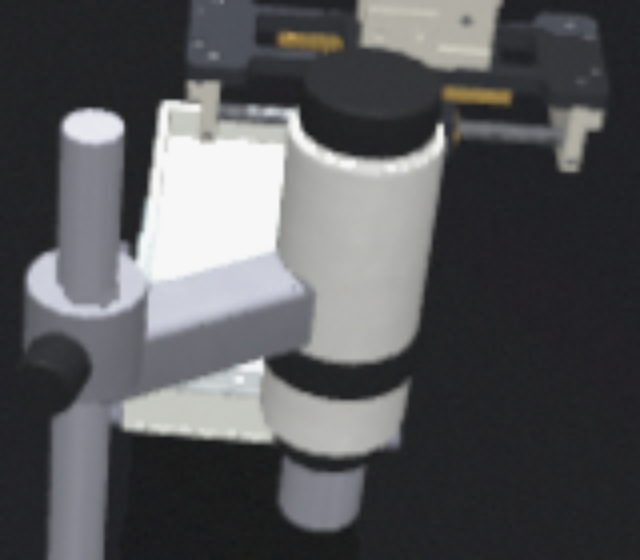

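View pics/t12c.png

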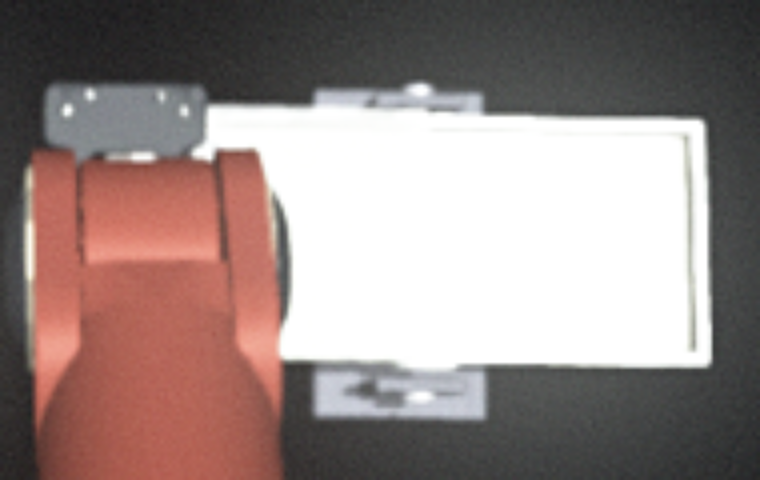

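Emit:
play_rows(
  motion=[
    [-0.5,-0.8,0,0,0,0,1],
    [-0.5,-0.9,0,0,0,0,1],
    [0,-0.9,0,0,0,0,1],
    [0,-0.9,0,0,0,0,1],
    [0,-0.9,0,0,0,0,1],
    [0,-0.6,0,0,0,0,1],
    [0,0,0,0,0,0,1],
    [0,0,0,0,0,0,1],
    [0,0,0,0,0,0,1],
    [0,0,0,0,0,0,1],
    [0,0,0,0,0,0,1],
    [0,0,0,0,0,0,1],
  ],
)

```text
time: 31.0
eef_pos: [0.4983, -0.1536, 0.2403]
eef_rot: [-66.0, 90.0, -65.8]
contact_force: [0.1, 0.2, -0.3]
width: 0.006
```

Run:
```python
from path import *
W=cam('wrist');im=viewer.get_image('wrist');cv2.imwrite('pics/w13.png',im)
for q in ('sample','other','tray_lip'):
  for k in viewer.mark_of('wrist',q)[:3]: print(q,k,onz(W,[k['uv']],.135 if 'lip' in q else .085))
```

```text
tray_lip {'uv': [398.5, 92.7], 'p': 0.98} [[ 0.55018177 -0.0375313   0.135     ]]
```

View pics/w13.png

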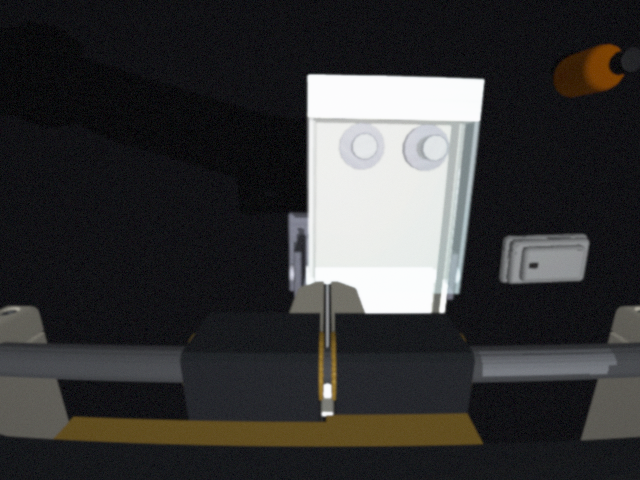

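Run:
```python
from path import *
from plant import ticket
W=cam('wrist'); print(onz(W,[(361,147),(426,148)],.097)-[.544,-.275,.085])
print(ticket.finish_job())
```

```text
[[-0.01674345  0.19783307  0.012     ]
 [ 0.03991771  0.19748812  0.012     ]]
the job is handed in; nothing more can be done
None
```

I took the holder off the pedestal with a tilted grasp, set it down upright in the tray's open end and let go. I then pressed the lip down over about 2 s to roughly 0.4 rad, held it, eased the tray back level, and handed the job in at about 31 s. The hand-in gives no verdict, so these are my own readings.

**Final checks:**
- **Holders:** the last wrist picture shows both standing under the clear cover against the end wall. Their centres measure about 198 mm from the middle of the open end, at x −17 and +40 mm; the limits are 100 to 220 mm.
- **Tray:** the lip is back at its original level position, within about 3 mm.
- **Robot:** it is clear of everything, with contact force near zero.
- **Viewer, bottle, slide box and mouse:** I saw no sign of contact with the viewer. The detected positions of the bottle, box and mouse match the start to within about 5 pixels.

**What failed or disagreed:**
- **Joint 6:** on the way to the tray it came down to 0.80°, with its limit at 0.78°. I changed the tool's tilt and heading to get away from it.
- **Detectors:** they did not find the holders through the clear cover, so I read their final positions off the picture by hand.
- **Early wrist picture:** one taken while the arm was still settling disagreed by several mm, so I discarded it and took another.

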